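Stack a wheel-hub set on the spindle stand

ROBOT

A 6-joint arm with a two-finger parallel gripper is mounted at the origin on a cart in front of the work surface, level with it; the furniture and walls round the work are solid. World frame = base frame: x ahead of the robot, y to its left, z up, the work surface at z = 0. Lengths are in m, angles in rad, forces in N, time in s.
With the tool pointing down it reaches from about 0.325 to 0.875 m from the base axis. Payload 4.4 kg.
Tool frame: the origin (TCP) lies at the very end of the fingers, on their centre line; the grasp point (between the pads) lies 19 mm behind it; x points along the fingers, y is the direction in which the jaws open and shut, and the axes are right-handed (so a half turn about x gives the same grasp; the last joint's range is limited). The gripper opens to 85 mm and grips with 20 to 120 N. Pads are 22 mm wide; open, the fingers measure 114 mm over their backs; the gripper's body (76 mm by 85 mm) begins 54 mm behind the grasp point. The pads swing forward as they close: fully open they stand 13 mm farther back than shut.
Start: joints at [-1.468, 0.207, 1.542, -0, 1.393, -0.15], TCP at [0.144, -0.557, 0.231] pointing down, gripper open.
Joint ranges: [-2.73, 2.73], [-0.86, 2.22], [0.23, 2.46], [-1.11, 4.25], [0.08, 2.63], [-2.82, 2.82]. Speed limits (rad/s): [2.79, 2.79, 3.14, 3.14, 3.14, 3.14].

INTERFACE

Orientations are given as a unit quaternion [w, x, y, z].
In Python, from plant import ctrl, cams, finish_job gives the robot as it stands.
- The arm moves only by the tool step_arm, never from a script. Its argument "deltas" is a list that holds one entry, the list of rows, each a list of 5 numbers: the shift along the tool's x, y, z in cm, then the turn about the tool's x in degrees, then the opening in per cent of the stroke, from 0 (shut) to 100 (fully open). A call has 1 to 20 rows; each row is the pose to reach, as a shift and turn from the pose commanded when the call began, along the tool's axes at that moment; what a row does not reach only later rows make up. A row lasts 1/8 s, in which the tool goes at most 62.5 mm and 10.7 degrees, less where a joint would pass 70% of its speed; a pose out of reach is approached as far as the arm can. A call with a gripper value outside its range is refused whole. The fingers move at their own pace and stop on an object; "squeeze" is the grip in N (left out, the last holds). Time passes only in rows, so rows that repeat a pose let the fingers close. It gives the time, the measured TCP pose, the force and the opening at its end, in the units of the state.
- ctrl.observe(): the state, without advancing time (a new reading comes with each control period).
- cams.grab_frame(name): name is "scene" or "top" or "wrist"; returns the picture (400x640x3 uint8, red, green, blue); there is no depth.
- cams.camera_params(name): a dict with "mtx" (3x3 intrinsics, pixels), "world_from_camera" (4x4, takes a point from camera to world coordinates). Camera axes: x right, y down, z forward; pixel columns grow to the right and rows downward; lengths in m; the calibration is good to about 2 mm. A picture is of the moment at which its call begins: read the wrist's pose just before it. camera_params takes no time and is no camera call; for the wrist camera it gives the pose at the moment of the call.
- finish_job(): hands the job in, once; it reports no verdict.
The state is a dict: "t": time; "q": joint angles; "qd": joint speeds; "joint_efforts": joint torques, N m; "ee_pos": TCP position; "ee_rot": TCP orientation; "ft_force": force on the tool from outside, world axes, zero at the start; "ft_torque": the same for the moment, N m; "finger_gap": opening from 0.0 (shut) to 1.0 (fully open).
Only numpy, scipy, OpenCV 4.12 (cv2) and the standard library are available. Lean on these libraries where they do the work, as an engineer would, in place of code of your own. Each camera call takes 0.05 s, during which the arm holds its last target.

TASK

Stack the wheel-hub parts on the upright spindle stand in the order they go into the hub: the red-sealed bearing at the bottom, then the blue spacer, then the black-sealed bearing, and the brass cap nut on top with its wide flange down. Each part goes over the spindle and lies flat, fully down on the one below. Leave the plain grey tube and the brown abrasive roll among them where they are.

Things in the scene. Friction and masses are not known exactly. Their poses are not given: they have to be found in the camera images.
- stand: Spindle stand, fixed to the bench, on its left or right side. Round grey foot 108 mm across and 12 mm high; on it a dark shoulder 34 mm across whose flat top, 24 mm above the bench, is the seat for the first part; from there a bright steel spindle 18 mm across rises to 76 mm, tapers to 9 mm across at 83 mm and ends in a 9 mm nose with its tip at 91 mm above the bench. Origin on the spindle axis at bench level, z up along the spindle.
- red_bearing: Steel wheel bearing with a RED seal ring, 47 mm outside, 25 mm bore (count on 23 mm free), 14 mm thick, about 110 g, lying flat on the bench. Origin at the centre of its underside, z up along the bore; its yaw does not matter.
- blue_spacer: Blue round spacer ring, 40 mm outside, 24 mm bore (count on 23 mm free), 30 mm high, about 60 g, standing on end. Origin at the centre of its underside, z up along the bore; its yaw does not matter.
- black_bearing: Steel wheel bearing with a BLACK seal ring, otherwise the same as the red-sealed one: 47 mm outside, 25 mm bore, 14 mm thick, about 110 g. Origin at the centre of its underside, z up along the bore.
- cap_nut: Brass cap nut, about 90 g, 27 mm high: a round flange 36 mm across and 11 mm high at the bottom, above it a hexagonal body 23 mm across the flats and 27 mm across the corners. A blind hole from below, 13 mm across (count on 12 mm free) and 11 mm deep, goes over the 9 mm nose of the spindle. It stands on its flange. Origin at the centre of its underside, z up along the hole; its yaw does not matter (it can be held by the round flange).
- grey_tube: Bystander: plain grey metal tube, 25 mm across, 62 mm high, standing on end; not part of the set, leave it. Origin at the centre of its underside.
- abrasive_roll: Bystander: brown-red roll of abrasive, 59 mm long and 25 mm across, lying on its side; leave it. Origin at the centre of its underside, y along the roll.
- masking_tape: Bystander: large cream roll of masking tape, 128 mm across, 24 mm high, lying flat, stuck to the bench on the other side from the stand. Origin at the centre of its underside.

How it is judged:
By the outcome, as a careful person would: the job done as asked, in the order asked, and still so for the second after the job is handed in, with the robot touching nothing.
It also fails if it takes over 109 s, if anything falls off the work surface, if the arm or the gripper's body presses on something with over 40 N, if the wrist force passes 120 N, or if a joint passes its speed limit or range.

## Working session

There is one attempt and no reset: what is moved stays moved. The work goes in short steps, Python scripts to look and compute and a tool call to move; the robot and the scene stay as the last step left them, time stands still between calls to the robot, and variables do not carry over. Pictures are saved under pics/ and viewed, and the job is handed in when it is done.

Besides the shell and the picture viewer there is one more tool, called after ">>>" as a command line: name --argument value ..., lists and objects as JSON in quotes. step_arm: Moves the arm, as the interface text tells. Its arguments: {"type":"object","properties":{"deltas":{"type":"array","items":{"type":"array","items":{"type":"array","items":{"type":"number"}}}},"squeeze":{"type":"number"}},"required":["deltas"]}

```bash
ls; mkdir -p pics; python3 - <<'E'
from plant import ctrl, cams
import cv2
s=ctrl.observe(); print(s)
for n in ["scene","top","wrist"]:
    p=cams.camera_params(n); im=cams.grab_frame(n)
    cv2.imwrite(f"pics/{n}0.png",im[:,:,::-1])
    print(n,p)
E
```

```text
pics
{'t': 0.0, 'q': array([-1.46746359e+00,  2.07473753e-01,  1.54297500e+00, -2.54255783e-05,
        1.39346764e+00, -1.50510769e-01]), 'qd': array([-2.04401377e-04, -7.37641235e-04,  5.12168884e-05,  3.24411538e-04,
       -7.69371334e-04,  8.98540610e-04]), 'joint_efforts': array([ 6.85528521e-04, -3.83030248e+01, -2.91595370e+01, -1.59749675e-04,
        1.05676756e-02, -1.29503721e-05]), 'ee_pos': array([ 0.14429363, -0.55581636,  0.23008525]), 'ee_rot': array([ 0.08868645,  0.70142884,  0.09032953, -0.70140778]), 'ft_force': array([ 0.18721894, -0.30989026, -0.78314587]), 'ft_torque': array([0.00247464, 0.04516927, 0.00529544]), 'finger_gap': 1.0005241394295126}
scene {'mtx': array([[422.06597939,   0.        , 319.18437855],
       [  0.        , 422.06597939, 199.2839836 ],
       [  0.        ,   0.        ,   1.        ]]), 'world_from_camera': array([[-0.60513242, -0.57423857,  0.55142073, -0.00358904],
       [-0.79611205,  0.43254522, -0.42321416,  0.51345361],
       [ 0.00451149, -0.6950933 , -0.71890538,  0.76077842],
       [ 0.        ,  0.        ,  0.        ,  
[... 184 characters left out ...]
orld_from_camera': array([[ 0.00459475, -0.97903966,  0.20361787,  0.34413526],
       [-0.99998615, -0.00502116, -0.00157759,  0.08598961],
       [ 0.00256692, -0.2036078 , -0.97904917,  0.98743321],
       [ 0.        ,  0.        ,  0.        ,  1.        ]])}
wrist {'mtx': array([[287.6629463 ,   0.        , 324.22668761],
       [  0.        , 287.6629463 , 199.44960427],
       [  0.        ,   0.        ,   1.        ]]), 'world_from_camera': array([[ 0.25030326, -0.9250974 , -0.28555749,  0.21657915],
       [-0.96816554, -0.23975913, -0.07191001, -0.53766539],
       [-0.00194125,  0.29446623, -0.95565991,  0.37358445],
       [ 0.        ,  0.        ,  0.        ,  1.        ]])}
```

View pics/scene0.png

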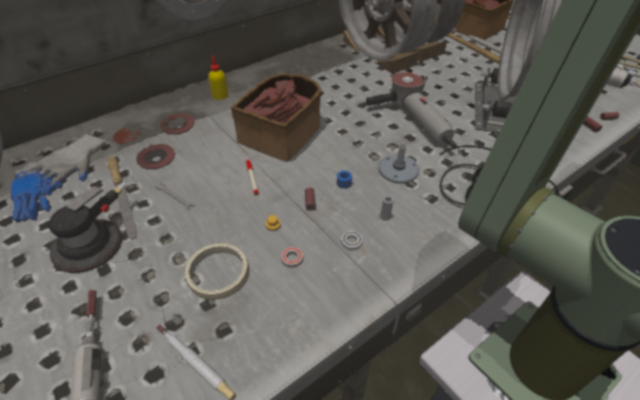

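View pics/top0.png

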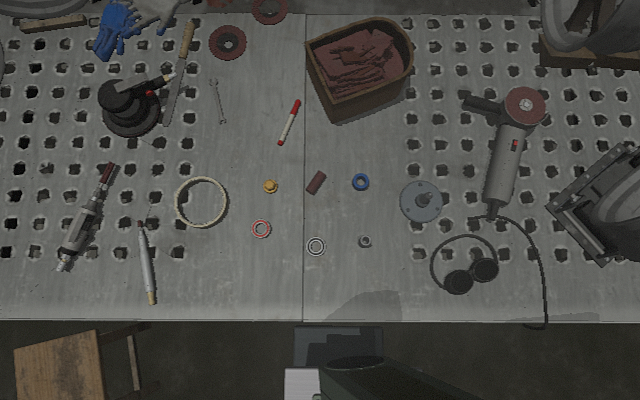

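View pics/wrist0.png

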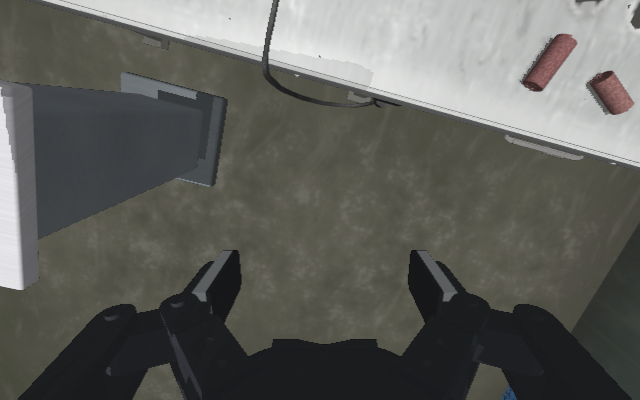

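The scene and top views show (top px): stand (421,200), red bearing (261,228), black bearing (316,246), blue spacer (361,181), cap nut (270,185), tube (364,241), roll (316,182) and tape (202,201). Next I'll zoom in and measure.

```bash
cat > h.py <<'E'
import numpy as np, cv2
from scipy.spatial.transform import Rotation as R
def rays(P,px):
    px=np.atleast_2d(np.float64(px)); K=P["mtx"];T=P["world_from_camera"]
    d=np.c_[(px-K[:2,2])/[K[0,0],K[1,1]],np.ones(len(px))]@T[:3,:3].T
    return T[:3,3],d
def toplane(P,px,z):
    o,d=rays(P,px); return o+d*((z-o[2])/d[:,2])[:,None]
def proj(P,X):
    X=np.atleast_2d(X);T=P["world_from_camera"];c=(X-T[:3,3])@T[:3,:3];u=c@P["mtx"].T
    return u[:,:2]/u[:,2:]
def tri(Pa,a,Pb,b):
    oa,da=rays(Pa,a);ob,db=rays(Pb,b);da=da[0]/np.linalg.norm(da);db=db[0]/np.linalg.norm(db)
    s=np.linalg.lstsq(np.c_[da,-db],ob-oa,rcond=None)[0]
    p,q=oa+s[0]*da,ob+s[1]*db; return (p+q)/2,np.linalg.norm(p-q)
E
python3 - <<'E'
import cv2
t=cv2.imread("pics/top0.png");cv2.imwrite("pics/top0z.png",cv2.resize(t[160:270,240:450],None,fx=3.8,fy=3.8,interpolation=cv2.INTER_NEAREST))
t=cv2.imread("pics/scene0.png");cv2.imwrite("pics/scene0z.png",cv2.resize(t[140:275,255:425],None,fx=4.4,fy=4.4,interpolation=cv2.INTER_NEAREST))
E
```

```text
(no output)
```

View pics/top0z.png

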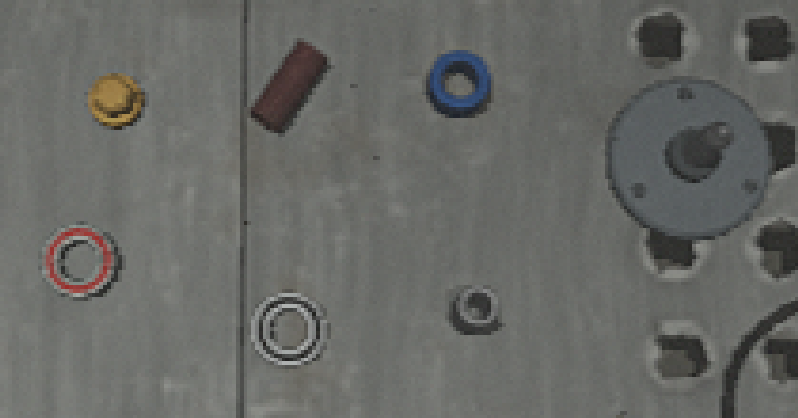

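View pics/scene0z.png

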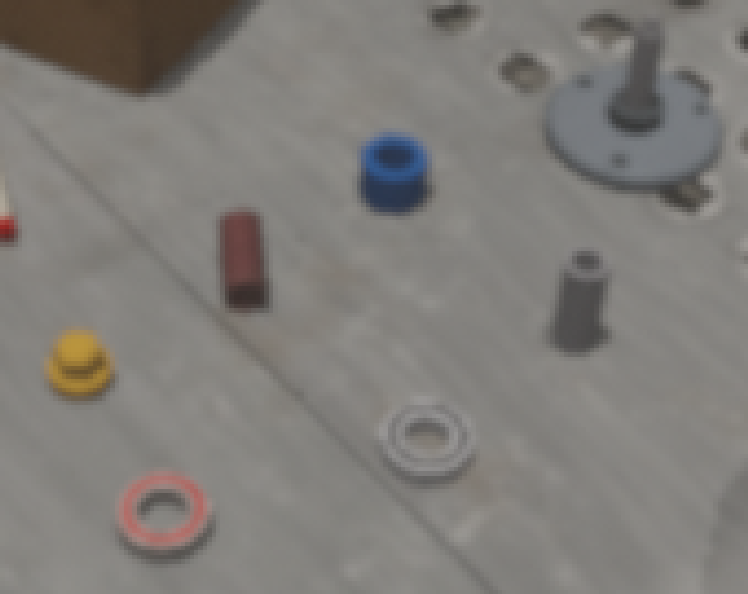

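```bash
python3 - <<'E'
from h import *
from plant import cams
P=cams.camera_params("top")
im=cv2.imread("pics/top0.png");h=cv2.cvtColor(im,cv2.COLOR_BGR2HSV)
def ell(mask,box,name,z):
    m=np.zeros_like(mask);x0,y0,x1,y1=box;m[y0:y1,x0:x1]=mask[y0:y1,x0:x1]
    c=max(cv2.findContours(m,cv2.RETR_EXTERNAL,cv2.CHAIN_APPROX_NONE)[0],key=len)
    e=cv2.fitEllipse(c); print(name,np.round(e[0],1),np.round(e[1],1),np.round(toplane(P,e[0],z)[0]*1000,1))
ell(cv2.inRange(h,(0,90,60),(8,255,255))|cv2.inRange(h,(172,90,60),(180,255,255)),(245,210,280,245),"red",.014)
ell(cv2.inRange(h,(105,120,40),(125,255,255)),(345,165,378,198),"blue",.022)
ell(cv2.inRange(h,(15,100,40),(35,255,255)),(255,170,285,200),"nut",.011)
ell(cv2.inRange(h,(90,30,50),(120,110,255)),(390,170,450,235),"foot",.012)
f=lambda x,y:np.array([x/3.8-.5+240,y/3.8-.5+160])
for n,p,z in [("red",(80,261),.014),("black",(289,329),.014),("blue",(460,82),.030),("nuttop",(115,92),.027),("tube",(475,309),.062),("foot",(688,158),.012),("shoulder",(690,156),.024),("tip",(722,131),.091),("roll a",(311,56),.02),("roll b",(268,118),.02)]:
    print(n,np.round(f(*p),1),np.round(toplane(P,f(*p),z)[0]*1000,1))
E
```

```text
red [260.1 228. ] [15.8 16. ] [472.9 224.8  14. ]
blue [360.3 180.5] [13.7 14.6] [591.3 -20.1  22. ]
nut [269.8 185.9] [13.  13.4] [579.  204.6  11. ]Traceback (most recent call last):
  File "<stdin>", line 12, in <module>
  File "<stdin>", line 8, in ell
cv2.error: OpenCV(4.12.0) /io/opencv/modules/imgproc/src/shapedescr.cpp:361: error: (-201:Incorrect size of input array) There should be at least 5 points to fit the ellipse in function 'fitEllipseNoDirect'
```

```bash
python3 - <<'E'
from h import *
from plant import cams
P=cams.camera_params("top")
f=lambda x,y:np.array([x/3.8-.5+240,y/3.8-.5+160])
for n,p,z in [("red",(80,261),.014),("black",(289,329),.014),("blue",(460,82),.030),("nuttop",(115,92),.027),("tube",(475,309),.062),("foot",(688,158),.012),("shoulder",(690,156),.024),("tip",(722,131),.091),("roll a",(311,56),.02),("roll b",(268,118),.02)]:
    print(n,np.round(f(*p),1),np.round(toplane(P,f(*p),z)[0]*1000,1))
from plant import ctrl
s=ctrl.observe();q=s['ee_rot'];r=R.from_quat(np.r_[q[1:],q[0]]);print(np.round(r.as_matrix(),3))
T=cams.camera_params("wrist")["world_from_camera"];M=r.as_matrix()
print(np.round(M.T@(T[:3,3]-s['ee_pos']),4),np.round(M.T@T[:3,:3],3))
E
```

```text
red [260.6 228.2] [472.4 223.7  14. ]
black [315.6 246.1] [429.7  89.6  14. ]
blue [360.6 181.1] [587.7 -19.9  30. ]
nuttop [269.8 183.7] [580.7 202.9  27. ]
tube [364.5 240.8] [438.1 -23.   62. ]
foot [420.6 201.1] [ 542.1 -169.5   12. ]
shoulder [421.1 200.6] [ 541.  -167.7   24. ]
tip [429.5 194. ] [ 542.7 -170.    91. ]
roll a [321.3 174.2] [607.3  76.3  20. ]
roll b [310.  190.6] [565.5 104.   20. ]
[[-0.     0.251 -0.968]
 [ 0.002 -0.968 -0.251]
 [-1.    -0.002 -0.   ]]
[-0.1433  0.0002 -0.0746] [[-0.    -0.295  0.956]
 [ 1.    -0.001 -0.   ]
 [ 0.001  0.956  0.295]]
```

>>> step_arm --deltas '[[[0, -27.4, -48, 14.5, 100], [0, -27.4, -48, 14.5, 100], [0, -27.4, -48, 14.5, 100], [0, -27.4, -48, 14.5, 100], [0, -27.4, -48, 14.5, 100], [0, -27.4, -48, 14.5, 100], [0, -27.4, -48, 14.5, 100], [0, -27.4, -48, 14.5, 100], [0, -27.4, -48, 14.5, 100], [0, -27.4, -48, 14.5, 100], [0, -27.4, -48, 14.5, 100], [3, -27.4, -48, 14.5, 100], [3, -27.4, -48, 14.5, 100], [3, -27.4, -48, 14.5, 100]]]'

```text
t: 1.9
ee_pos: [0.5398, -0.1719, 0.2019]
ee_rot: [-0.0, 0.707, -0.0, -0.707]
ft_force: [0.0, 0.2, -0.9]
finger_gap: 1.0
```

```bash
cat > snap.py <<'E'
import sys,pickle
from h import *
from plant import ctrl,cams
n=sys.argv[1]
s=ctrl.observe();P=cams.camera_params("wrist");im=cams.grab_frame("wrist")
cv2.imwrite(f"pics/{n}.png",im[:,:,::-1]);pickle.dump((s,P),open(f"pics/{n}.pkl","wb"))
q=s['ee_rot'];M=R.from_quat(np.r_[q[1:],q[0]]).as_matrix()
print("t",round(s['t'],2),"tcp",np.round(s['ee_pos']*1000,1),"F",np.round(s['ft_force'],1),"gap",round(s['finger_gap'],3));print(np.round(M,3).tolist(),np.round(s['q'],2))
E
python3 snap.py stand1
```

```text
t 1.9 tcp [ 539.8 -171.9  201.9] F [ 0.   0.2 -0.9] gap 1.0
[[0.0, -0.001, -1.0], [-0.0, -1.0, 0.001], [-1.0, 0.0, -0.0]] [-0.46  0.21  1.6  -0.    1.33  1.11]
```

View pics/stand1.png

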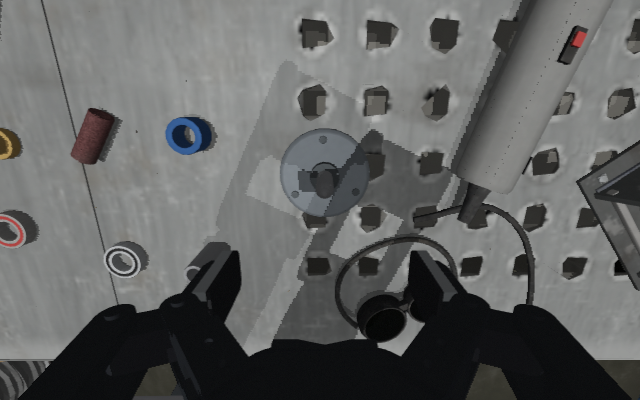

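The wrist view shows the stand foot centred near (324,172), the spindle nose near (323,182), blue at (187,135) and black at (123,260).

```bash
python3 - <<'E'
import cv2
t=cv2.imread("pics/stand1.png");z=cv2.resize(t[120:225,270:380],None,fx=5.5,fy=5.5,interpolation=cv2.INTER_NEAREST);cv2.imwrite("pics/stand1z.png",cv2.convertScaleAbs(z,alpha=1.8))
E
```

```text
(no output)
```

View pics/stand1z.png

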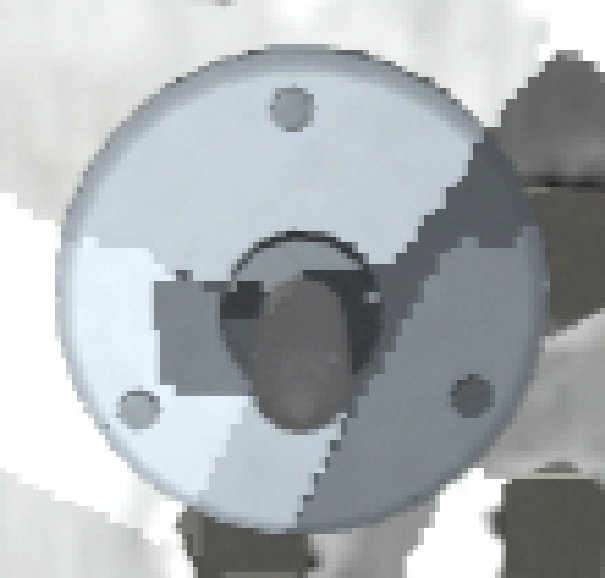

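```bash
python3 - <<'E'
from h import *
import pickle
s,P=pickle.load(open("pics/stand1.pkl","rb"))
f=lambda x,y:np.array([x/5.5-.5+270,y/5.5-.5+120])
L=toplane(P,f(57,295),.012)[0];Rr=toplane(P,f(548,295),.012)[0];T=toplane(P,f(302,45),.012)[0];B=toplane(P,f(302,532),.012)[0];B0=toplane(P,f(302,532),.0)[0]
print(L*1000,Rr*1000,T*1000,B*1000,B0*1000)
hs=toplane(P,[f(292,109),f(138,409),f(471,395)],.012);print(hs*1000,hs.mean(0)*1000)
sh=toplane(P,[f(220,320),f(382,320),f(302,232)],.024);print(sh*1000)
for p in [(298,390),(298,433),(256,390),(343,390)]:print(p,toplane(P,f(*p),.091)[0]*1000)
E
```

```text
[ 544.31496658 -120.03137546   12.        ] [ 544.11181905 -225.28485472   12.        ] [ 596.28818794 -172.63360621   12.        ] [ 490.07916242 -172.45785849   12.        ] [ 485.60134111 -172.46276817    0.        ]
[[ 583.41466398 -170.54159937   12.        ]
 [ 518.86479274 -136.5752012    12.        ]
 [ 521.90391894 -209.43956327   12.        ]] [ 541.39445855 -172.18545461   12.        ]
[[ 541.49244649 -155.50530314   24.        ]
 [ 541.42729371 -189.14129817   24.        ]
 [ 559.8351857  -172.5609669    24.        ]]
(298, 390) [ 544.75900852 -171.80105213   91.        ]
(298, 433) [ 537.27510853 -171.78309681   91.        ]
(256, 390) [ 544.77269543 -164.8062202    91.        ]
(343, 390) [ 544.74434362 -179.29569456   91.        ]
```

>>> step_arm --deltas '[[[0, -39.6, 6.7, 0, 100], [0, -39.6, 6.7, 0, 100], [0, -39.6, 6.7, 0, 100], [0, -39.6, 6.7, 0, 100], [0, -39.6, 6.7, 0, 100], [0, -39.6, 6.7, 0, 100], [4, -39.6, 6.7, 0, 100], [8, -39.6, 6.7, 0, 100], [8, -39.6, 6.7, 0, 100], [8, -39.6, 6.7, 0, 100], [8, -39.6, 6.7, 0, 100]]]'

```text
t: 3.32
ee_pos: [0.4751, 0.2251, 0.1239]
ee_rot: [-0.001, 0.709, 0.0, -0.705]
ft_force: [-0.2, -0.1, 0.7]
finger_gap: 1.0
```

```bash
python3 snap.py red1
```

```text
t 3.33 tcp [475.1 225.1 123.9] F [-0.2 -0.1  0.7] gap 1.0
[[0.005, -0.0, -1.0], [0.001, -1.0, 0.0], [-1.0, -0.001, -0.005]] [0.28 0.22 1.77 0.   1.15 1.85]
```

View pics/red1.png

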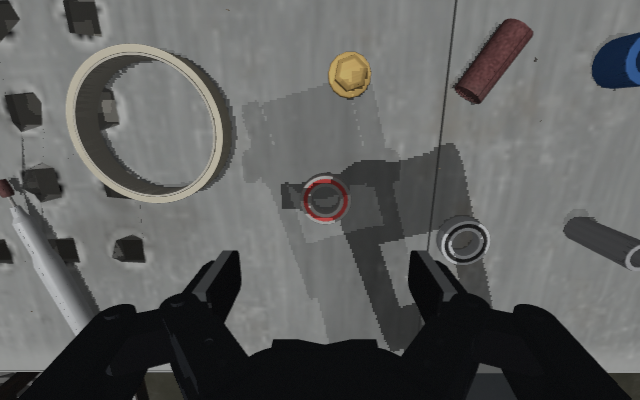

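Red bearing is at about (325,200), black at (465,242), cap nut at (350,75).

```bash
cat > meas.py <<'E'
from h import *
import pickle,sys
def load(n):
    s,P=pickle.load(open(f"pics/{n}.pkl","rb"));im=cv2.imread(f"pics/{n}.png");return s,P,im,cv2.cvtColor(im,cv2.COLOR_BGR2HSV)
def ell(mask,box,verbose=1):
    m=np.zeros_like(mask);x0,y0,x1,y1=box;m[y0:y1,x0:x1]=mask[y0:y1,x0:x1]
    c=cv2.findContours(m,cv2.RETR_LIST,cv2.CHAIN_APPROX_NONE)[0];c=[a for a in c if len(a)>25];c=sorted(c,key=len)[::-1][:3]
    return [cv2.fitEllipse(cv2.convexHull(a)) for a in c]
redm=lambda h:cv2.inRange(h,(0,90,40),(9,255,255))|cv2.inRange(h,(170,90,40),(180,255,255))
bluem=lambda h:cv2.inRange(h,(100,110,30),(128,255,255))
brassm=lambda h:cv2.inRange(h,(14,80,40),(35,255,255))
E
python3 - <<'E'
from meas import *
s,P,im,h=load("red1")
for e in ell(redm(h),(290,165,360,235)): print(np.round(e[0],2),np.round(e[1],1),np.round(toplane(P,e[0],.014)[0]*1000,1))
z=cv2.resize(im[165:235,290:360],None,fx=8,fy=8,interpolation=cv2.INTER_NEAREST);cv2.imwrite("pics/red1z.png",cv2.convertScaleAbs(z,alpha=1.5))
E
```

```text
[325.21 199.75] [42.2 44.1] [471.9 224.   14. ]
[325.13 199.87] [35.8 37.9] [471.8 224.1  14. ]
```

View pics/red1z.png

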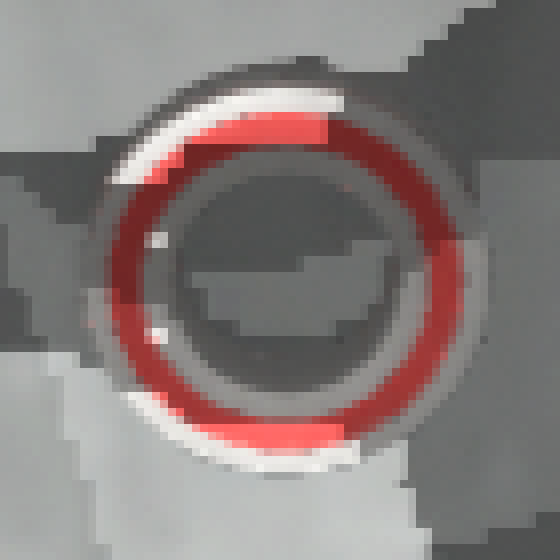

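>>> step_arm --deltas '[[[4, 0, 0, 0, 100], [7, 0, 0, 0, 100], [7, 0, 0, 0, 100], [7, 0, 0, 0, 100], [7, 0, 0, 0, 100]]]'

```text
t: 4.0
ee_pos: [0.4747, 0.2255, 0.0533]
ee_rot: [-0.0, 0.708, 0.001, -0.706]
ft_force: [-0.5, -0.0, -0.7]
finger_gap: 1.0
```

```bash
python3 snap.py red2; python3 - <<'E'
from meas import *
s,P,im,h=load("red2")
for e in ell(redm(h),(270,135,390,330)): print(np.round(e[0],2),np.round(e[1],1),np.round(toplane(P,e[0],.014)[0]*1000,1))
E
```

```text
t 4.0 tcp [474.7 225.5  53.3] F [-0.5 -0.  -0.7] gap 1.0
[[0.004, 0.001, -1.0], [0.001, -1.0, -0.001], [-1.0, -0.001, -0.004]] [0.28 0.32 1.81 0.   1.01 1.85]
[325.94 228.93] [55.1 59.5] [472.  224.1  14. ]
[326.01 229.24] [46.3 49.9] [471.8 224.   14. ]
```

View pics/red2.png

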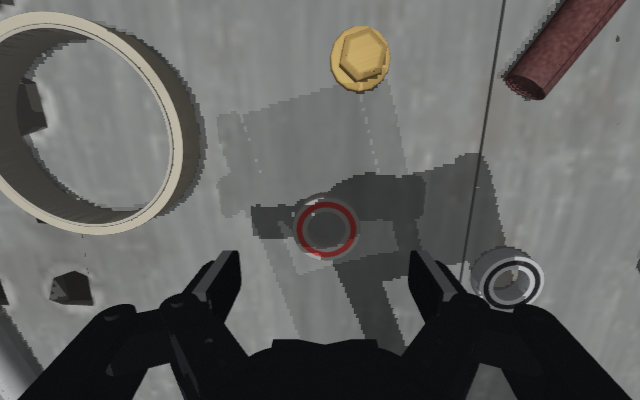

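>>> step_arm --deltas '[[[2.5, 0.15, 0.28, 0, 75], [5.1, 0.15, 0.28, 0, 75], [5.2, 0.15, 0.28, 0, 75], [5.2, 0.15, 0.28, 0, 75]]]' --squeeze 40

```text
t: 4.55
ee_pos: [0.4711, 0.2239, 0.0004]
ee_rot: [0.0, 0.708, 0.0, -0.706]
ft_force: [0.5, 0.0, -0.2]
finger_gap: 0.748
```

```bash
python3 snap.py red3
```

```text
t 4.55 tcp [4.711e+02 2.239e+02 4.000e-01] F [ 0.5  0.  -0.2] gap 0.748
[[0.002, 0.001, -1.0], [0.001, -1.0, -0.001], [-1.0, -0.001, -0.002]] [0.28 0.41 1.83 0.   0.9  1.85]
```

View pics/red3.png

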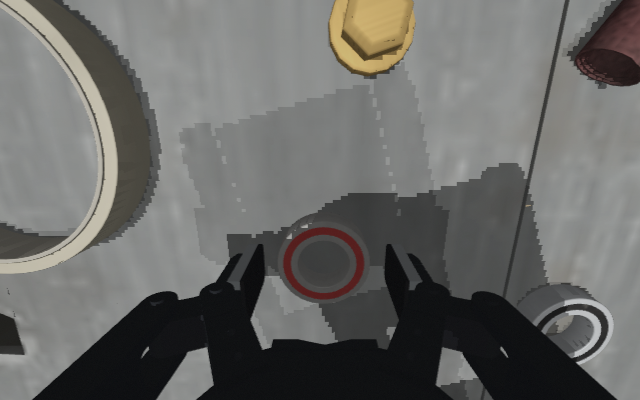

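The fingers straddle the red ring at (323,262), centred. Closing.

>>> step_arm --deltas '[[[0, 0, 0, 0, 0], [0, 0, 0, 0, 0], [0, 0, 0, 0, 0], [0, 0, 0, 0, 0], [0, 0, 0, 0, 0], [0, 0, 0, 0, 0]]]' --squeeze 40

```text
t: 5.35
ee_pos: [0.4714, 0.224, 0.0009]
ee_rot: [0.0, 0.708, 0.001, -0.706]
ft_force: [-1.0, 0.5, 5.9]
finger_gap: 0.531
```

>>> step_arm --deltas '[[[-2, 0, 0, 0, 0], [-4, 0, 0, 0, 0], [-4, 0, 0, 0, 0], [-4, 0, 0, 0, 0]]]'

```text
t: 5.85
ee_pos: [0.4697, 0.2235, 0.0389]
ee_rot: [-0.0, -0.707, -0.0, 0.707]
ft_force: [-0.4, -0.1, -1.0]
finger_gap: 0.526
```

```bash
python3 snap.py red4;  python3 - <<'E'
from meas import *
s,P,im,h=load("red4")
for e in ell(redm(h),(250,180,400,360)): print(np.round(e[0],2),np.round(e[1],1),[np.round(toplane(P,e[0],z)[0]*1000,1) for z in (.045,.05,.055)])
E
```

```text
t 5.85 tcp [469.7 223.5  38.9] F [-0.4 -0.1 -1. ] gap 0.526
[[-0.001, 0.001, -1.0], [-0.0, -1.0, -0.001], [-1.0, 0.0, 0.001]] [0.28 0.34 1.82 0.   0.98 1.85]
[324.33 262.67] [71.8 80.4] [array([466.6, 223.1,  45. ]), array([469.4, 223.1,  50. ]), array([472.3, 223.1,  55. ])]
[324.32 263.23] [59.6 66.9] [array([466.2, 223.1,  45. ]), array([469.1, 223.1,  50. ]), array([471.9, 223.1,  55. ])]
```

View pics/red4.png

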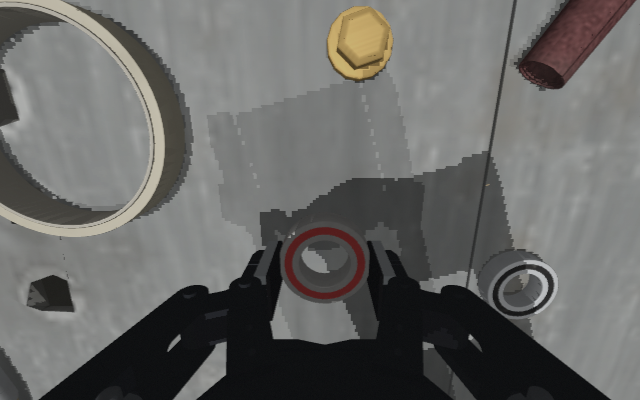

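Red bearing is held, its ring centred at (324,263) between the pads and lying flat. Carrying it above the spindle.

>>> step_arm --deltas '[[[-5, 0, 0, 0, 0], [-9.3, 0, 0, 0, 0], [-9.3, 39.5, -7.1, 0, 0], [-9.3, 39.5, -7.1, 0, 0], [-9.3, 39.5, -7.1, 0, 0], [-9.3, 39.5, -7.1, 0, 0], [-9.3, 39.5, -7.1, 0, 0], [-9.3, 39.5, -7.1, 0, 0], [-9.3, 39.5, -7.1, 0, 0], [-9.3, 39.5, -7.1, 0, 0], [-9.3, 39.5, -7.1, 0, 0], [-9.3, 39.5, -7.1, 0, 0], [-9.3, 39.5, -7.1, 0, 0]]]'

```text
t: 7.52
ee_pos: [0.5413, -0.1701, 0.1322]
ee_rot: [-0.001, -0.707, -0.001, 0.707]
ft_force: [-0.2, 0.6, -1.3]
finger_gap: 0.526
```

```bash
python3 snap.py place1;  python3 - <<'E'
from meas import *
s,P,im,h=load("place1")
for e in ell(redm(h),(250,180,400,360)): print(np.round(e[0],2),np.round(e[1],1),np.round(toplane(P,e[0],s['ee_pos'][2]+.0134)[0]*1000,1))
E
```

```text
t 7.53 tcp [ 541.3 -170.1  132.2] F [-0.2  0.6 -1.3] gap 0.526
[[-0.0, 0.002, -1.0], [0.0, -1.0, -0.002], [-1.0, -0.0, 0.0]] [-0.46  0.29  1.65  0.    1.2   1.11]
[324.35 262.66] [71.8 80.4] [ 542.3 -170.5  145.6]
[324.24 263.18] [59.7 66.8] [ 542.  -170.4  145.6]
```

View pics/place1.png

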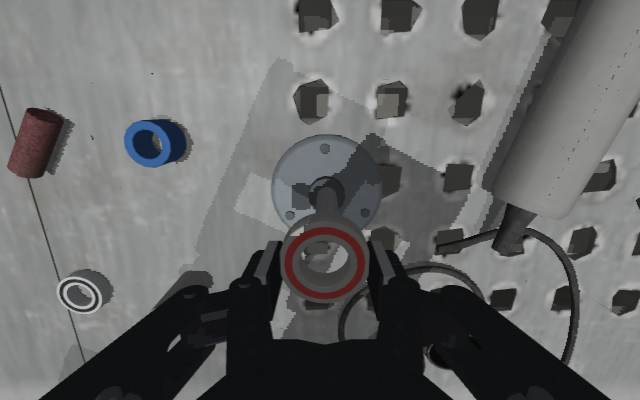

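```bash
python3 - <<'E'
from meas import *
s,P,im,h=load("place1")
z=cv2.resize(im[125:305,262:392],None,fx=4.4,fy=3.3,interpolation=cv2.INTER_NEAREST);z=cv2.resize(im[125:245,262:392],None,fx=5,fy=5,interpolation=cv2.INTER_NEAREST);cv2.imwrite("pics/place1z.png",cv2.convertScaleAbs(z,alpha=1.8))
E
```

```text
(no output)
```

View pics/place1z.png

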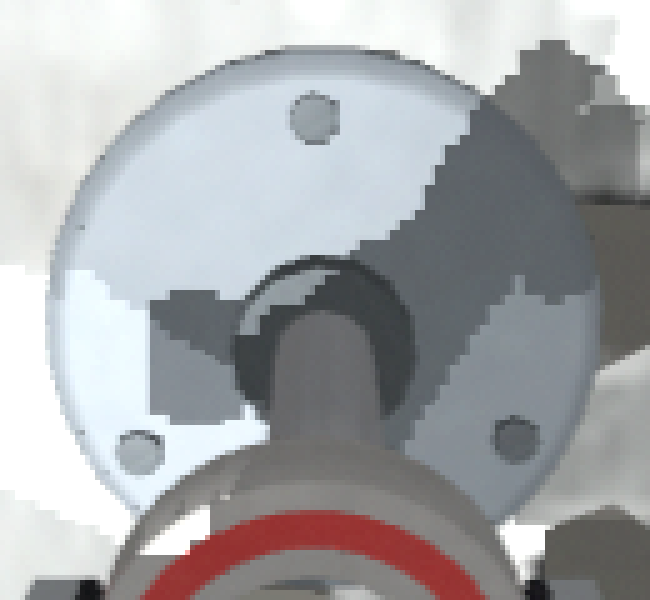

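```bash
python3 - <<'E'
from meas import *
s,P,im,h=load("place1")
f=lambda x,y:np.array([x/5-.5+262,y/5-.5+125])
hs=toplane(P,[f(315,118),f(141,453),f(516,440)],.012);print(hs.mean(0)*1000)
print(toplane(P,[f(47,330),f(600,330),f(324,46)],.012)*1000)
print(toplane(P,[f(232,345),f(414,345),f(323,256)],.024)*1000)
print(toplane(P,[f(272,400),f(380,400)],.06)*1000)
E
```

```text
[ 541.15985337 -172.40539169   12.        ]
[[ 543.44121979 -119.78035762   12.        ]
 [ 543.61408352 -224.81213317   12.        ]
 [ 596.25927303 -172.1950117    12.        ]]
[[ 543.97226693 -155.57779311   24.        ]
 [ 544.02678231 -188.67673063   24.        ]
 [ 560.51807738 -172.06895143   24.        ]]
[[ 545.27161417 -163.86085401   60.        ]
 [ 545.29974031 -180.89064314   60.        ]]
```

>>> step_arm --deltas '[[[0, 0.18, 0, 0, 0], [0, 0.18, 0, 0, 0], [2, 0.18, 0, 0, 0], [4, 0.18, 0, 0, 0], [6, 0.18, 0, 0, 0], [6, 0.18, 0, 0, 0], [6, 0.18, 0, 0, 0]]]'

```text
t: 8.45
ee_pos: [0.5419, -0.1734, 0.073]
ee_rot: [0.0, 0.707, 0.0, -0.707]
ft_force: [-0.5, 0.2, -1.2]
finger_gap: 0.528
```

```bash
python3 snap.py place2;  python3 - <<'E'
from meas import *
s,P,im,h=load("place2")
for e in ell(redm(h),(250,180,400,360)): print(np.round(e[0],2),np.round(e[1],1),np.round(toplane(P,e[0],s['ee_pos'][2]+.0134)[0]*1000,1))
E
```

```text
t 8.45 tcp [ 541.9 -173.4   73. ] F [-0.5  0.2 -1.2] gap 0.528
[[0.001, 0.001, -1.0], [-0.0, -1.0, -0.001], [-1.0, 0.0, -0.001]] [-0.46  0.37  1.69  0.    1.08  1.11]
[324.28 262.66] [71.8 80.4] [ 543.  -173.8   86.4]
[324.23 263.2 ] [59.6 66.8] [ 542.7 -173.8   86.4]
```

View pics/place2.png

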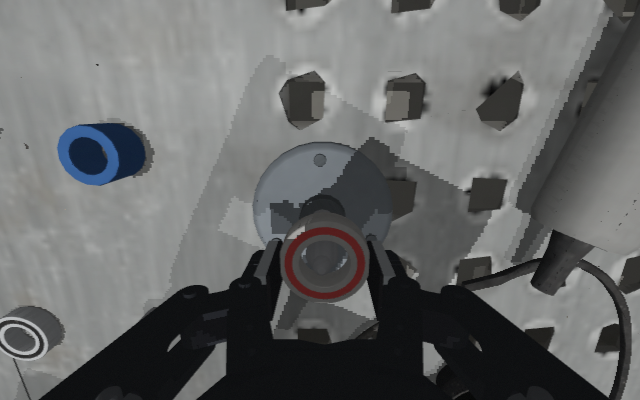

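The nose shows through the bore near (322,258) and there's no side force. Lowering onto the seat.

>>> step_arm --deltas '[[[1, -0.1, 0.05, 0, 0], [2, -0.1, 0.05, 0, 0], [3, -0.1, 0.05, 0, 0], [4, -0.1, 0.05, 0, 0], [4.7, -0.1, 0.05, 0, 0], [4.7, -0.1, 0.05, 0, 0], [4.7, -0.1, 0.05, 0, 0]]]'

```text
t: 9.38
ee_pos: [0.5409, -0.1722, 0.0251]
ee_rot: [0.0, 0.707, 0.0, -0.707]
ft_force: [-0.1, 0.2, -1.0]
finger_gap: 0.528
```

```bash
python3 snap.py place3;  python3 - <<'E'
from meas import *
s,P,im,h=load("place3")
for e in ell(redm(h),(250,180,400,360)): print(np.round(e[0],2),np.round(e[1],1),np.round(toplane(P,e[0],s['ee_pos'][2]+.0134)[0]*1000,1))
E
```

```text
t 9.38 tcp [ 540.9 -172.2   25.1] F [-0.1  0.2 -1. ] gap 0.528
[[0.0, 0.001, -1.0], [-0.0, -1.0, -0.001], [-1.0, 0.0, -0.0]] [-0.46  0.44  1.71  0.    0.99  1.11]
[324.29 262.72] [71.9 80.4] [ 542.  -172.5   38.5]
```

View pics/place3.png

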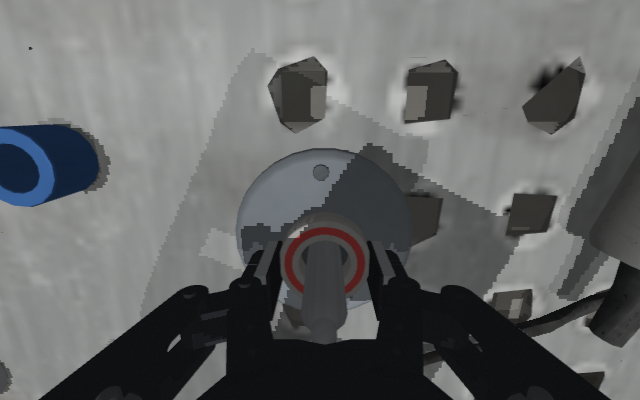

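>>> step_arm --deltas '[[[0.07, 0, 0, 0, 0], [0.07, 0, 0, 0, 75], [0.07, 0, 0, 0, 75], [0.07, 0, 0, 0, 75], [-3, 0, 0, 0, 75], [-8, 0, 0, 0, 75], [-13, 0, 0, 0, 75], [-13, 0, 0, 0, 75], [-13, 0, 0, 0, 75]]]'

```text
t: 10.55
ee_pos: [0.5406, -0.172, 0.155]
ee_rot: [-0.0, -0.707, -0.0, 0.707]
ft_force: [0.4, 0.9, -0.5]
finger_gap: 0.748
```

```bash
python3 snap.py place4;  python3 - <<'E'
from meas import *
s,P,im,h=load("place4")
for e in ell(redm(h),(250,140,400,260)): print(np.round(e[0],2),np.round(e[1],1),np.round(toplane(P,e[0],.038)[0]*1000,1))
e=ell(bluem(h),(60,80,260,220));print([(np.round(a[0],1),np.round(a[1],1),np.round(toplane(P,a[0],.03)[0]*1000,1)) for a in e])
E
```

```text
t 10.55 tcp [ 540.6 -172.   155. ] F [ 0.4  0.9 -0.5] gap 0.748
[[-0.0, 0.001, -1.0], [0.0, -1.0, -0.001], [-1.0, -0.0, 0.0]] [-0.46  0.26  1.64 -0.    1.24  1.11]
[324.62 192.64] [41.5 43.4] [ 541.6 -172.7   38. ]
[(array([165.7, 139.2]), array([44.8, 56.1]), array([590.3, -26.9,  30. ])), (array([167.6, 139.2]), array([10.9, 20.8]), array([590.2, -28.7,  30. ]))]
```

View pics/place4.png

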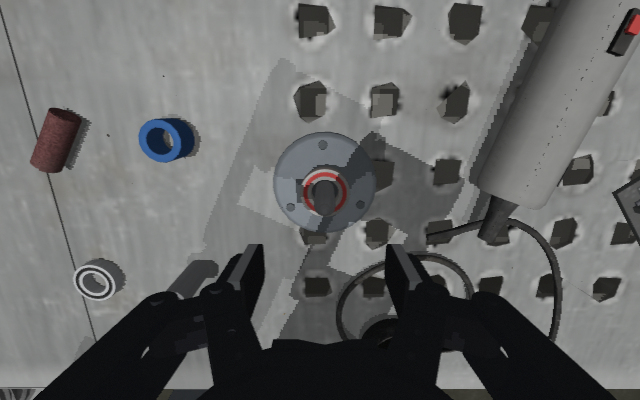

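Red bearing is seated, with its ring concentric with the spindle at (325,193). Going to the blue spacer.

>>> step_arm --deltas '[[[0, -15.1, -4.8, 0, 100], [0, -15.1, -4.8, 0, 100], [0, -15.1, -4.8, 0, 100], [4, -15.1, -4.8, 0, 100], [7, -15.1, -4.8, 0, 100], [7, -15.1, -4.8, 0, 100], [7, -15.1, -4.8, 0, 100], [7, -15.1, -4.8, 0, 100]]]'

```text
t: 11.6
ee_pos: [0.59, -0.0215, 0.0868]
ee_rot: [0.0, 0.708, -0.0, -0.706]
ft_force: [1.0, -0.4, -0.5]
finger_gap: 1.0
```

```bash
python3 snap.py blue1;  python3 - <<'E'
from meas import *
s,P,im,h=load("blue1")
for a in ell(bluem(h),(250,140,400,300)): print(np.round(a[0],2),np.round(a[1],1),[np.round(toplane(P,a[0],z)[0]*1000,1) for z in (.022,.03)])
z=cv2.resize(im[165:255,275:375],None,fx=6,fy=6,interpolation=cv2.INTER_NEAREST);cv2.imwrite("pics/blue1z.png",cv2.convertScaleAbs(z,alpha=1.8))
E
```

```text
t 11.6 tcp [590.  -21.5  86.8] F [ 1.  -0.4 -0.5] gap 1.0
[[0.003, 0.0, -1.0], [-0.0, -1.0, -0.0], [-1.0, 0.0, -0.003]] [-0.18  0.39  1.63  0.    1.12  1.39]
[322.97 213.15] [52.1 58.2] [array([589.6, -20.9,  22. ]), array([592.5, -21. ,  30. ])]
[322.71 210.98] [18.8 28.4] [array([591.4, -20.7,  22. ]), array([594.2, -20.8,  30. ])]
```

View pics/blue1.png

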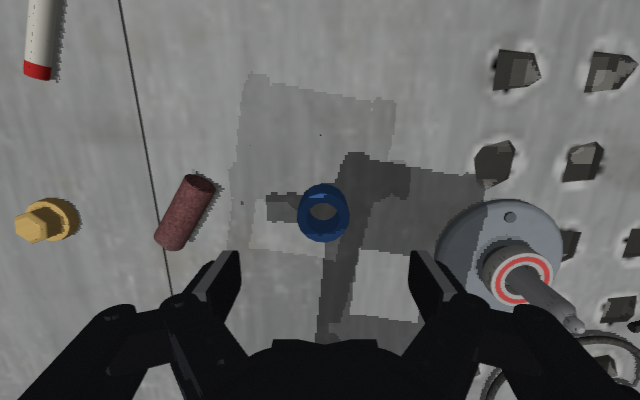

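View pics/blue1z.png

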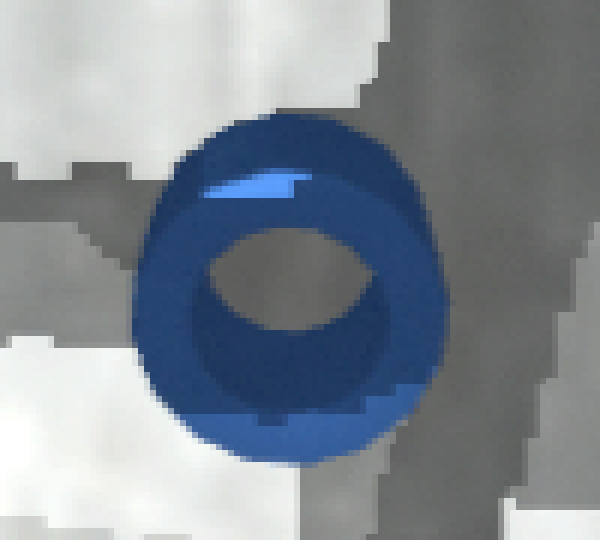

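>>> step_arm --deltas '[[[4, -0.1, 0.08, 0, 75], [7.8, -0.1, 0.08, 0, 75], [7.8, -0.1, 0.08, 0, 75], [7.8, -0.1, 0.08, 0, 75], [7.8, -0.1, 0.08, 0, 75]]]'

```text
t: 12.28
ee_pos: [0.5902, -0.0205, 0.0098]
ee_rot: [0.001, 0.709, -0.0, -0.705]
ft_force: [-0.1, 0.0, -0.8]
finger_gap: 0.749
```

```bash
python3 snap.py blue2; python3 - <<'E'
from meas import *
s,P,im,h=load("blue1");print(toplane(P,(322.8,217.5),.03)*1000)
E
```

```text
t 12.28 tcp [590.2 -20.5   9.8] F [-0.1  0.  -0.8] gap 0.749
[[0.005, 0.001, -1.0], [-0.001, -1.0, -0.001], [-1.0, 0.001, -0.005]] [-0.18  0.5   1.66 -0.    0.98  1.39]
[[589.08029495 -20.84438036  30.        ]]
```

View pics/blue2.png

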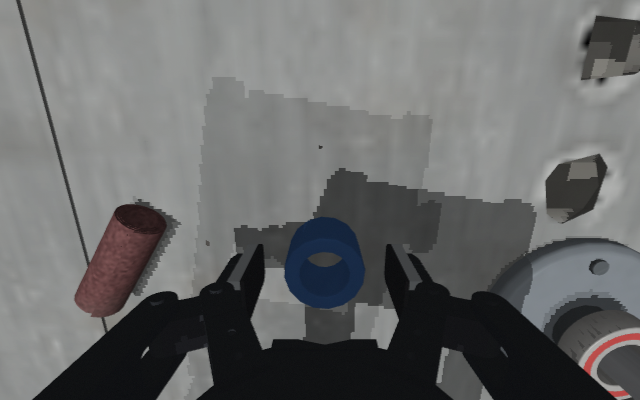

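Centred. I'll close, lift and look.

>>> step_arm --deltas '[[[0, 0, 0.08, 0, 0], [0, 0, 0.08, 0, 0], [0, 0, 0.08, 0, 0], [0, 0, 0.08, 0, 0], [0, 0, 0.08, 0, 0], [0, 0, 0.08, 0, 0]]]' --squeeze 40

```text
t: 13.08
ee_pos: [0.5879, -0.0203, 0.0087]
ee_rot: [0.0, 0.708, 0.0, -0.707]
ft_force: [-2.0, -1.2, 5.6]
finger_gap: 0.455
```

>>> step_arm --deltas '[[[-5, 0, 0, 0, 0], [-10, 0, 0, 0, 0], [-13, 0, 0, 0, 0], [-13, 15.2, 4.8, 0, 0], [-13, 15.2, 4.8, 0, 0], [-13, 15.2, 4.8, 0, 0], [-13, 15.2, 4.8, 0, 0], [-13, 15.2, 4.8, 0, 0], [-13, 15.2, 4.8, 0, 0], [-13, 15.2, 4.8, 0, 0], [-13, 15.2, 4.8, 0, 0]]]'

```text
t: 14.45
ee_pos: [0.5395, -0.1715, 0.1372]
ee_rot: [-0.001, -0.707, -0.001, 0.707]
ft_force: [0.4, 0.7, -1.5]
finger_gap: 0.461
```

```bash
python3 snap.py blue3; python3 - <<'E'
from meas import *
s,P,im,h=load("blue3")
z=cv2.resize(im[130:310,255:395],None,fx=5.5,fy=3.3,interpolation=cv2.INTER_NEAREST);z=cv2.resize(im[200:310,260:390],None,fx=5,fy=5,interpolation=cv2.INTER_NEAREST);cv2.imwrite("pics/blue3z.png",cv2.convertScaleAbs(z,alpha=1.8))
E
```

```text
t 14.45 tcp [ 539.5 -171.5  137.2] F [ 0.4  0.7 -1.5] gap 0.461
[[-0.0, 0.002, -1.0], [0.0, -1.0, -0.002], [-1.0, -0.0, 0.0]] [-0.46  0.28  1.65  0.    1.21  1.11]
```

View pics/blue3.png

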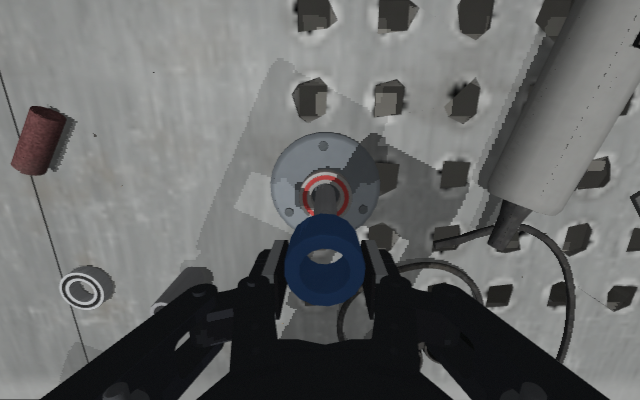

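View pics/blue3z.png

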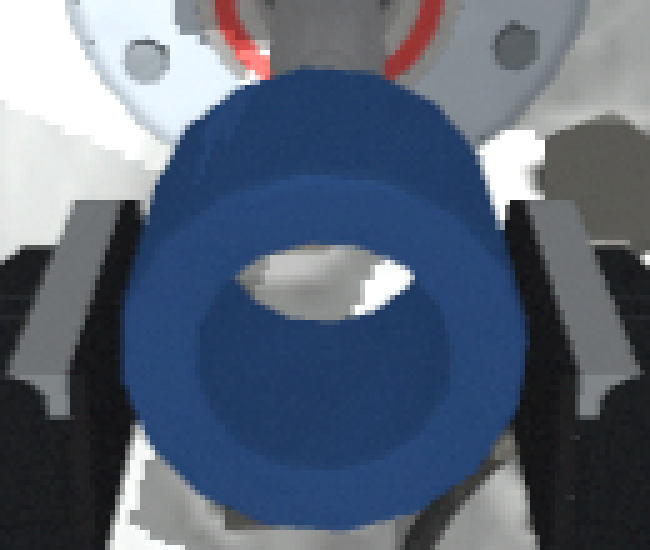

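```bash
python3 - <<'E'
from meas import *
s,P,im,h=load("blue3")
z=s['ee_pos'][2]+.0213
f=lambda x,y:np.array([x/5-.5+260,y/5-.5+200])
print(toplane(P,[f(122,345),f(525,345),f(324,175),f(324,529)],z)*1000, toplane(P,[f(198,350),f(450,350),f(324,244),f(324,470)],z)*1000)
for a in ell(redm(h),(290,160,360,215)): print(np.round(a[0],2),np.round(a[1],1),np.round(toplane(P,a[0],.038)[0]*1000,1))
E
```

```text
[[ 541.85529801 -152.42187344  158.54285677]
 [ 541.8974262  -191.07066806  158.54285677]
 [ 559.60437929 -171.77255271  158.54285677]
 [ 521.04508359 -171.81918745  158.54285677]] [[ 541.32066034 -159.69698511  158.54285677]
 [ 541.34702604 -183.8924934   158.54285677]
 [ 552.57340035 -171.78105618  158.54285677]
 [ 527.92386408 -171.81086805  158.54285677]]
[325.22 197.07] [44.3 46.2] [ 541.5 -172.6   38. ]
```

Spacer is held upright, its top centre near (324,270), 1.6 mm short in x. Correcting that and lowering.

>>> step_arm --deltas '[[[0, 0.05, -0.16, 0, 0], [0, 0.05, -0.16, 0, 0], [2, 0.05, -0.16, 0, 0], [4, 0.05, -0.16, 0, 0], [6, 0.05, -0.16, 0, 0], [6, 0.05, -0.16, 0, 0], [6, 0.05, -0.16, 0, 0]]]'

```text
t: 15.38
ee_pos: [0.5414, -0.1729, 0.078]
ee_rot: [0.0, 0.707, 0.0, -0.707]
ft_force: [-0.9, 0.9, -0.8]
finger_gap: 0.459
```

```bash
python3 snap.py blue4
```

```text
t 15.38 tcp [ 541.4 -172.9   78. ] F [-0.9  0.9 -0.8] gap 0.459
[[0.001, 0.001, -1.0], [-0.0, -1.0, -0.001], [-1.0, 0.0, -0.001]] [-0.46  0.36  1.69  0.    1.09  1.11]
```

View pics/blue4.png

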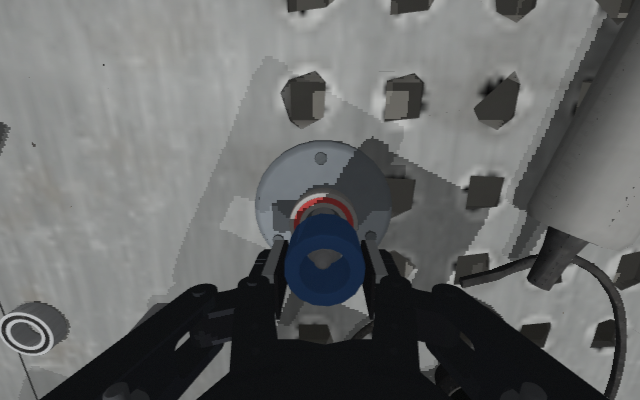

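The nose is inside the bore at about (322,258) with no side load. Continuing down.

>>> step_arm --deltas '[[[1, -0.05, 0, 0, 0], [2, -0.05, 0, 0, 0], [2.8, -0.05, 0, 0, 0], [3.1, -0.05, 0, 0, 0], [3.1, -0.05, 0, 0, 0], [3.1, -0.05, 0, 0, 0]]]'

```text
t: 16.18
ee_pos: [0.5406, -0.172, 0.0466]
ee_rot: [-0.0, -0.707, -0.0, 0.707]
ft_force: [-3.2, 0.1, 5.7]
finger_gap: 0.454
```

```bash
python3 snap.py blue5
```

```text
t 16.18 tcp [ 540.6 -172.    46.6] F [-3.2  0.1  5.7] gap 0.454
[[-0.001, 0.001, -1.0], [0.0, -1.0, -0.001], [-1.0, -0.0, 0.001]] [-0.46  0.41  1.7  -0.    1.03  1.11]
```

View pics/blue5.png

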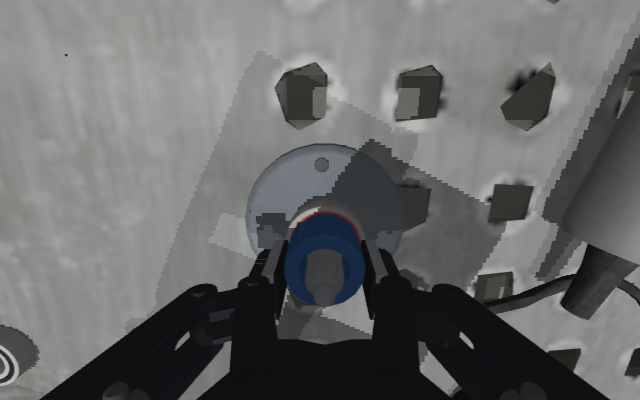

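Light contact of 5.7 N at the expected height, so it's seated. Releasing and lifting.

>>> step_arm --deltas '[[[0, 0, 0, 0, 70], [0, 0, 0, 0, 70], [0, 0, 0, 0, 70], [-3, 0, 0, 0, 70], [-7, 0, 0, 0, 75], [-11, 0, 0, 0, 75], [-11, 0, 0, 0, 75], [-11, 0, 0, 0, 75]]]'

```text
t: 17.23
ee_pos: [0.5404, -0.1719, 0.1557]
ee_rot: [-0.0, -0.707, -0.0, 0.707]
ft_force: [-0.3, 0.0, -1.2]
finger_gap: 0.75
```

```bash
python3 snap.py blue6
```

```text
t 17.23 tcp [ 540.4 -171.9  155.7] F [-0.3  0.  -1.2] gap 0.75
[[-0.001, 0.001, -1.0], [0.0, -1.0, -0.001], [-1.0, -0.0, 0.001]] [-0.46  0.26  1.64  0.    1.24  1.11]
```

View pics/blue6.png

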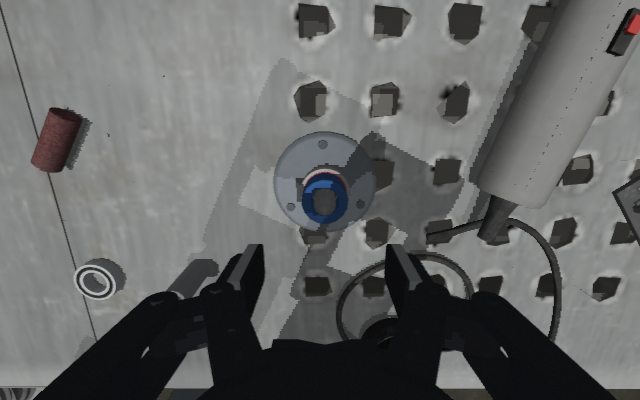

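Spacer is seated on the red bearing at (325,200). Next is the black bearing.

>>> step_arm --deltas '[[[0, -26.2, 11, 0, 100], [0, -26.2, 11, 0, 100], [0, -26.2, 11, 0, 100], [0, -26.2, 11, 0, 100], [0, -26.2, 11, 0, 100], [4, -26.2, 11, 0, 100], [8, -26.2, 11, 0, 100], [8, -26.2, 11, 0, 100], [8, -26.2, 11, 0, 100], [8, -26.2, 11, 0, 100]]]'

```text
t: 18.52
ee_pos: [0.4323, 0.0897, 0.0778]
ee_rot: [0.0, 0.708, 0.0, -0.706]
ft_force: [0.2, 0.2, -0.2]
finger_gap: 1.0
```

```bash
python3 snap.py blk1; python3 - <<'E'
from meas import *
s,P,im,h=load("blk1")
z=cv2.resize(im[170:280,265:395],None,fx=5,fy=5,interpolation=cv2.INTER_NEAREST);cv2.imwrite("pics/blk1z.png",cv2.convertScaleAbs(z,alpha=1.8))
E
```

```text
t 18.52 tcp [432.3  89.7  77.8] F [ 0.2  0.2 -0.2] gap 1.0
[[0.003, 0.0, -1.0], [0.0, -1.0, -0.0], [-1.0, -0.0, -0.003]] [0.01 0.12 2.   0.   1.02 1.58]
```

View pics/blk1.png

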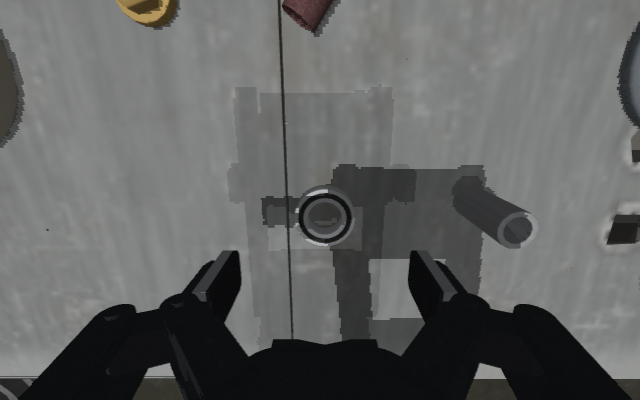

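View pics/blk1z.png

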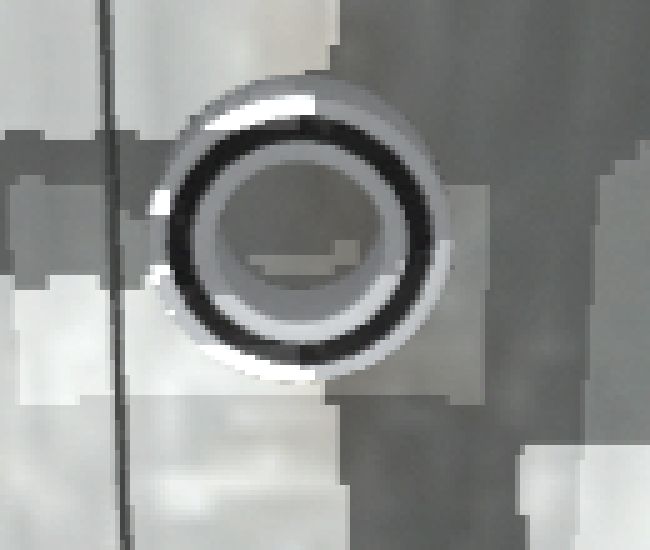

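```bash
python3 - <<'E'
from meas import *
s,P,im,h=load("blk1");print(toplane(P,(324.6,217.6),.014)*1000)
E
```

```text
[[428.65812799  89.02270852  14.        ]]
```

Black seal ring is centred at (324.6,217.6). Descending.

>>> step_arm --deltas '[[[4, 0.04, 0.32, 0, 75], [7.5, 0.04, 0.32, 0, 75], [7.5, 0.04, 0.32, 0, 75], [7.5, 0.04, 0.32, 0, 75], [7.5, 0.04, 0.32, 0, 75]]]'

```text
t: 19.2
ee_pos: [0.4295, 0.0894, 0.0031]
ee_rot: [0.0, 0.709, 0.0, -0.706]
ft_force: [0.2, 0.5, -0.2]
finger_gap: 0.751
```

```bash
python3 snap.py blk2
```

```text
t 19.2 tcp [429.5  89.4   3.1] F [ 0.2  0.5 -0.2] gap 0.751
[[0.004, 0.001, -1.0], [0.0, -1.0, -0.001], [-1.0, -0.0, -0.004]] [0.01 0.26 2.04 0.   0.84 1.58]
```

View pics/blk2.png

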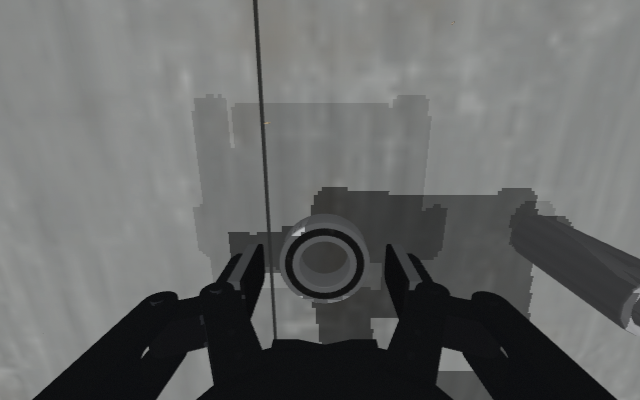

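>>> step_arm --deltas '[[[0.1, 0, 0.05, 0, 75], [0.1, 0, 0.05, 0, 0], [0.1, 0, 0.05, 0, 0], [0.1, 0, 0.05, 0, 0], [0.1, 0, 0.05, 0, 0], [0.1, 0, 0.05, 0, 0], [0.1, 0, 0.05, 0, 0]]]' --squeeze 40

```text
t: 20.12
ee_pos: [0.4272, 0.0894, 0.001]
ee_rot: [0.0, 0.707, 0.0, -0.707]
ft_force: [-2.2, -0.0, 6.2]
finger_gap: 0.529
```

>>> step_arm --deltas '[[[-5, 0, 0, 0, 0], [-10, 0, 0, 0, 0], [-15, 0, 0, 0, 0], [-15, 26.2, -11.2, 0, 0], [-15, 26.2, -11.2, 0, 0], [-15, 26.2, -11.2, 0, 0], [-15, 26.2, -11.2, 0, 0], [-15, 26.2, -11.2, 0, 0], [-15, 26.2, -11.2, 0, 0], [-15, 26.2, -11.2, 0, 0], [-15, 26.2, -11.2, 0, 0], [-15, 26.2, -11.2, 0, 0], [-15, 26.2, -11.2, 0, 0]]]'

```text
t: 21.75
ee_pos: [0.5392, -0.1718, 0.1505]
ee_rot: [0.001, 0.707, 0.001, -0.707]
ft_force: [0.5, -0.4, -1.3]
finger_gap: 0.529
```

```bash
python3 snap.py blk3; python3 - <<'E'
from meas import *
s,P,im,h=load("blk3")
z=cv2.resize(im[190:310,260:390],None,fx=5,fy=5,interpolation=cv2.INTER_NEAREST);cv2.imwrite("pics/blk3z.png",cv2.convertScaleAbs(z,alpha=1.8))
E
```

```text
t 21.75 tcp [ 539.2 -171.8  150.5] F [ 0.5 -0.4 -1.3] gap 0.529
[[0.0, 0.002, -1.0], [-0.0, -1.0, -0.002], [-1.0, 0.0, -0.0]] [-0.46  0.27  1.64  0.    1.23  1.11]
```

View pics/blk3z.png

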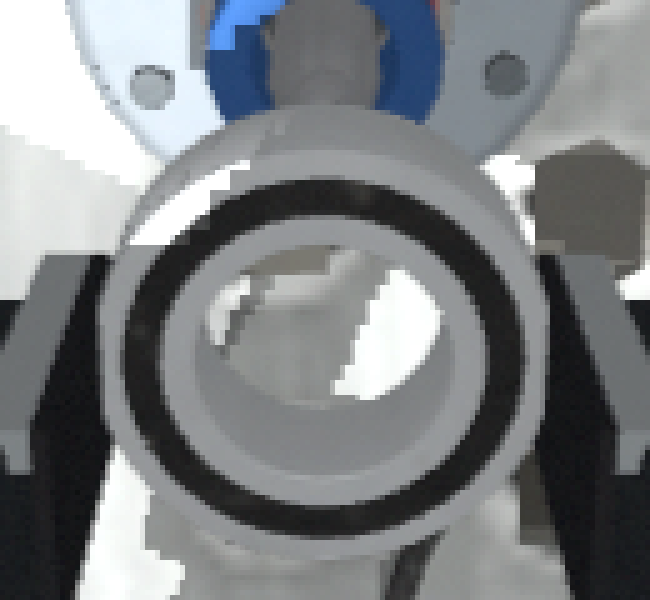

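```bash
python3 - <<'E'
from meas import *
s,P,im,h=load("blk3");print(toplane(P,(324.1,261.1),s['ee_pos'][2]+.013)*1000)
f=lambda x,y:np.array([x/5-.5+260,y/5-.5+190])
# blue top ring edges at z=.068
print(toplane(P,[f(205,60),f(443,60)],.068)*1000)
E
```

```text
[[ 540.85093492 -172.10352848  163.46281367]]
[[ 542.38889685 -152.65219825   68.        ]
 [ 542.42365744 -191.8371395    68.        ]]
```

>>> step_arm --deltas '[[[0, 0.02, -0.1, 0, 0], [3, 0.02, -0.1, 0, 0], [5, 0.02, -0.1, 0, 0], [5, 0.02, -0.1, 0, 0], [5, 0.02, -0.1, 0, 0]]]'

```text
t: 22.42
ee_pos: [0.5409, -0.1731, 0.1011]
ee_rot: [0.0, 0.708, 0.0, -0.707]
ft_force: [-0.2, 0.1, -1.1]
finger_gap: 0.525
```

```bash
python3 snap.py blk4; python3 - <<'E'
from meas import *
s,P,im,h=load("blk4")
z=cv2.resize(im[190:310,260:390],None,fx=5,fy=5,interpolation=cv2.INTER_NEAREST);cv2.imwrite("pics/blk4z.png",cv2.convertScaleAbs(z,alpha=1.8))
print(toplane(P,(324.1,261.1),s['ee_pos'][2]+.013)*1000)
E
```

```text
t 22.43 tcp [ 540.9 -173.1  101.1] F [-0.2  0.1 -1.1] gap 0.525
[[0.001, 0.001, -1.0], [-0.001, -1.0, -0.001], [-1.0, 0.001, -0.001]] [-0.46  0.33  1.68 -0.    1.13  1.11]
[[ 542.5540024  -173.33764404  114.11732894]]
```

View pics/blk4z.png

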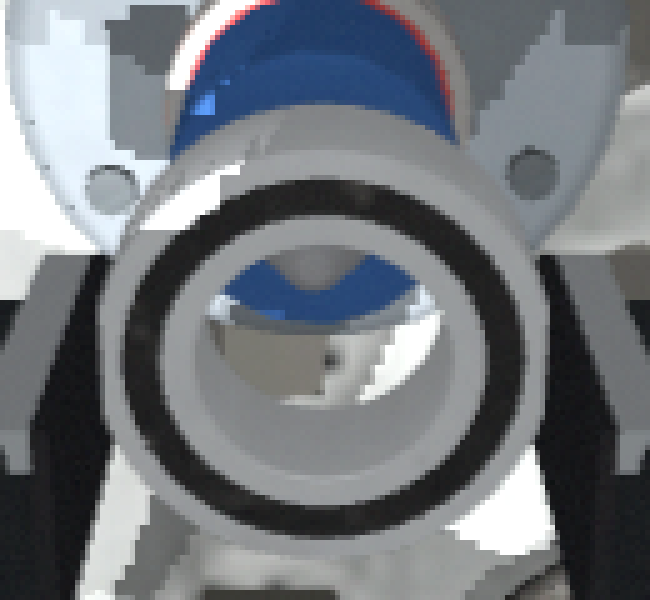

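>>> step_arm --deltas '[[[0, -0.1, 0.05, 0, 0], [1, -0.1, 0.05, 0, 0], [2, -0.1, 0.05, 0, 0], [2.8, -0.1, 0.05, 0, 0], [3.2, -0.1, 0.05, 0, 0], [3.2, -0.1, 0.05, 0, 0], [3.2, -0.1, 0.05, 0, 0]]]'

```text
t: 23.35
ee_pos: [0.5395, -0.1715, 0.069]
ee_rot: [-0.0, -0.707, -0.001, 0.707]
ft_force: [-2.7, 1.5, 5.9]
finger_gap: 0.525
```

```bash
python3 snap.py blk5; python3 - <<'E'
from meas import *
s,P,im,h=load("blk5")
z=cv2.resize(im[190:310,260:390],None,fx=5,fy=5,interpolation=cv2.INTER_NEAREST);cv2.imwrite("pics/blk5z.png",cv2.convertScaleAbs(z,alpha=1.8))
E
```

```text
t 23.35 tcp [ 539.5 -171.5   69. ] F [-2.7  1.5  5.9] gap 0.525
[[-0.001, 0.001, -1.0], [0.001, -1.0, -0.001], [-1.0, -0.001, 0.001]] [-0.46  0.37  1.7   0.    1.07  1.11]
```

View pics/blk5z.png

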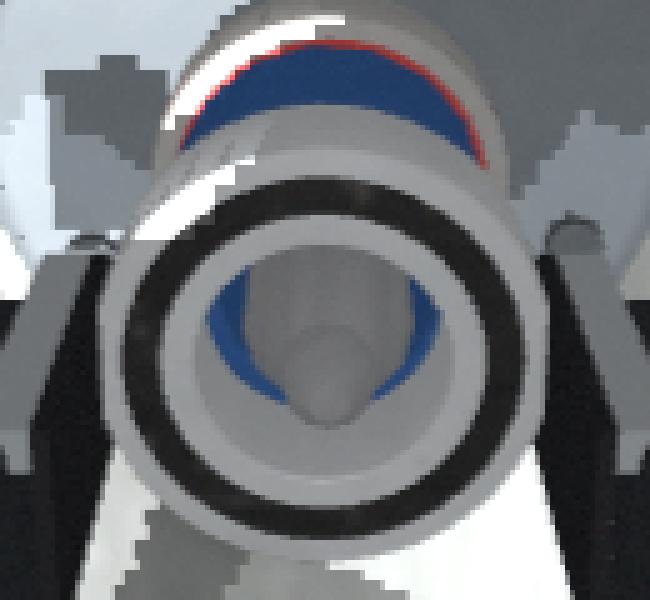

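The spindle is visible through the bore and contact of 5.9 N came at the expected height (69.0 mm). Releasing.

>>> step_arm --deltas '[[[0, 0, 0, 0, 72], [0, 0, 0, 0, 72], [0, 0, 0, 0, 72], [-3, 0, 0, 0, 72], [-7, 0, 0, 0, 75], [-10, 0, 0, 0, 75], [-10, 0, 0, 0, 75], [-10, 0, 0, 0, 75], [-10, 0, 0, 0, 75]]]'

```text
t: 24.52
ee_pos: [0.5385, -0.1712, 0.1663]
ee_rot: [0.0, -0.706, -0.001, 0.708]
ft_force: [0.1, 0.8, -0.8]
finger_gap: 0.748
```

```bash
python3 snap.py blk6; python3 - <<'E'
from meas import *
s,P,im,h=load("blk6")
z=cv2.resize(im[120:255,260:390],None,fx=4.4,fy=4.4,interpolation=cv2.INTER_NEAREST);cv2.imwrite("pics/blk6z.png",cv2.convertScaleAbs(z,alpha=1.8))
E
```

```text
t 24.52 tcp [ 538.5 -171.2  166.3] F [ 0.1  0.8 -0.8] gap 0.748
[[-0.003, 0.001, -1.0], [0.002, -1.0, -0.001], [-1.0, -0.002, 0.003]] [-0.46  0.25  1.63 -0.    1.27  1.11]
```

View pics/blk6z.png

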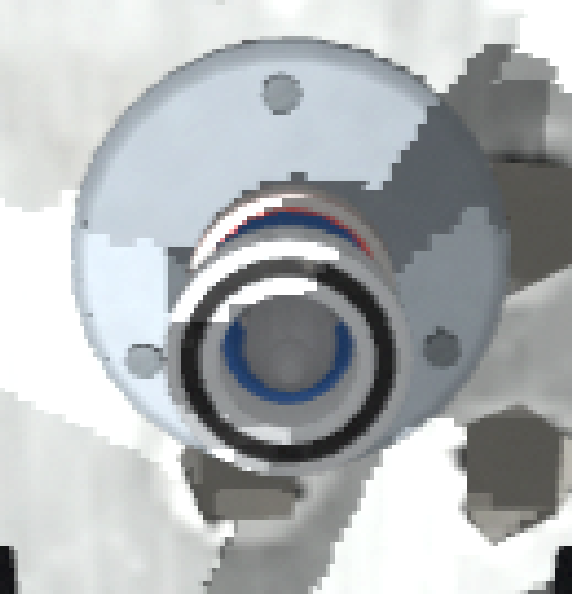

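```bash
python3 - <<'E'
from meas import *
s,P,im,h=load("blk6")
g=cv2.cvtColor(im,cv2.COLOR_BGR2GRAY)[185:220,305:347].astype(float)
print(g.min(),g.max())
z=np.clip((g-30)*255/50,0,255).astype(np.uint8)
cv2.imwrite("pics/blk6n.png",cv2.resize(z,None,fx=14,fy=14,interpolation=cv2.INTER_NEAREST))
E
```

```text
14.0 183.0
```

View pics/blk6n.png

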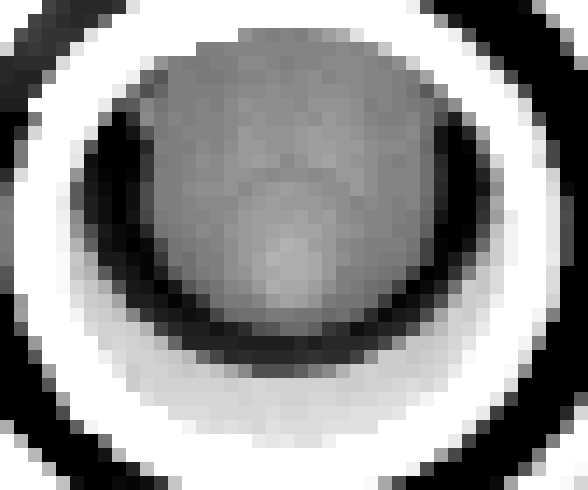

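```bash
python3 - <<'E'
from meas import *
s,P,im,h=load("blk6")
f=lambda x,y:np.array([x/14-.5+305,y/14-.5+185])
g=lambda x,y:np.array([x/4.4-.5+260,y/4.4-.5+120])
print(toplane(P,[f(150,200),f(440,200),f(294,332)],.076)*1000, toplane(P,[f(294,315)],.091)*1000)
print("blk",toplane(P,[g(289,361)],.082)*1000)
hs=toplane(P,[g(281,94),g(147,360),g(443,348)],.012);print(hs.mean(0)*1000)
E
```

```text
[[ 541.38678036 -163.7172757    76.        ]
 [ 541.39270637 -181.31093193   76.        ]
 [ 532.92023003 -172.46404253   76.        ]] [[ 539.13672661 -172.41559546   91.        ]]
blk [[ 540.84879363 -172.17407504   82.        ]]
[ 541.27793521 -172.61877915   12.        ]
```

The stack is concentric, with the spindle at about (541.8, −172.5) in camera coordinates. Next the cap nut.

>>> step_arm --deltas '[[[0, -37.5, -4.1, 0, 100], [0, -37.5, -4.1, 0, 100], [0, -37.5, -4.1, 0, 100], [0, -37.5, -4.1, 0, 100], [0, -37.5, -4.1, 0, 100], [0, -37.5, -4.1, 0, 100], [4, -37.5, -4.1, 0, 100], [8, -37.5, -4.1, 0, 100], [9, -37.5, -4.1, 0, 100], [9, -37.5, -4.1, 0, 100], [9, -37.5, -4.1, 0, 100], [9, -37.5, -4.1, 0, 100]]]'

```text
t: 26.08
ee_pos: [0.582, 0.2034, 0.0804]
ee_rot: [-0.0, 0.708, 0.0, -0.706]
ft_force: [0.5, -0.5, -0.2]
finger_gap: 0.997
```

```bash
python3 snap.py nut1; python3 - <<'E'
from meas import *
s,P,im,h=load("nut1")
z=cv2.resize(im[160:280,260:390],None,fx=5,fy=5,interpolation=cv2.INTER_NEAREST);cv2.imwrite("pics/nut1z.png",cv2.convertScaleAbs(z,alpha=1.8))
for a in ell(brassm(h),(250,140,400,300)): print(np.round(a[0],2),np.round(a[1],1),[np.round(toplane(P,a[0],z)[0]*1000,1) for z in (.005,.011,.027)])
E
```

```text
t 26.07 tcp [582.  203.4  80.4] F [ 0.5 -0.5 -0.2] gap 0.997
[[0.004, 0.0, -1.0], [0.001, -1.0, -0.0], [-1.0, -0.001, -0.004]] [0.2  0.45 1.56 0.   1.13 1.77]
[322.68 212.9 ] [44.5 45.7] [array([578.1, 204.3,   5. ]), array([580.2, 204.2,  11. ]), array([585.9, 204.1,  27. ])]
```

View pics/nut1.png

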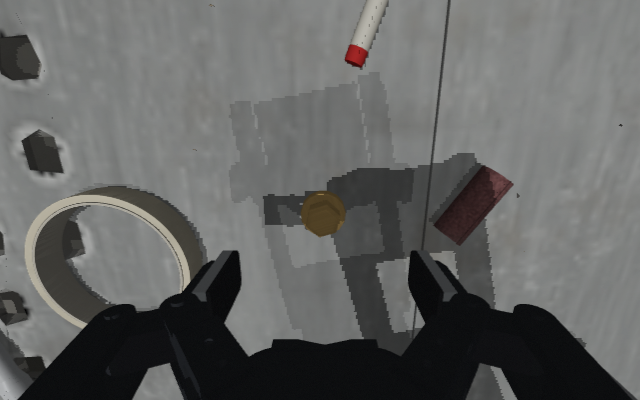

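View pics/nut1z.png

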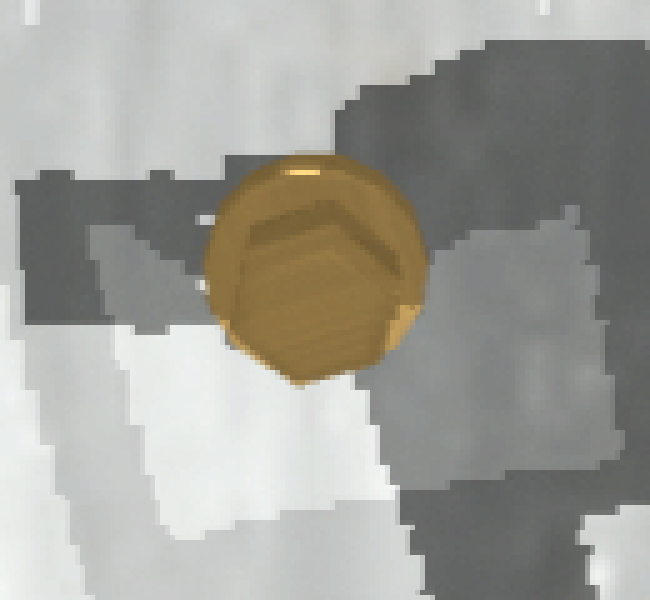

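```bash
python3 - <<'E'
from meas import *
s,P,im,h=load("nut1")
f=lambda x,y:np.array([x/5-.5+260,y/5-.5+160])
print(toplane(P,[f(316,153)],0)*1000,toplane(P,[f(203,265),f(429,265)],.006)*1000,toplane(P,[f(317.5,297)],.027)*1000)
E
```

```text
[[595.80922834 204.26065586   0.        ]] [[578.8092497  222.41411485   6.        ]
 [578.7975424  186.11168622   6.        ]] [[581.29514137 203.91821354  27.        ]]
```

>>> step_arm --deltas '[[[4, -0.1, 0.25, 0, 70], [7.8, -0.1, 0.25, 0, 70], [7.8, -0.1, 0.25, 0, 70], [7.8, -0.1, 0.25, 0, 70], [7.8, -0.1, 0.25, 0, 70]]]'

```text
t: 26.75
ee_pos: [0.5797, 0.2047, 0.0026]
ee_rot: [-0.0, 0.708, 0.001, -0.706]
ft_force: [1.1, -0.2, -1.0]
finger_gap: 0.703
```

```bash
python3 snap.py nut2; python3 - <<'E'
from meas import *
s,P,im,h=load("nut2")
z=cv2.resize(im[190:310,260:390],None,fx=5,fy=5,interpolation=cv2.INTER_NEAREST);cv2.imwrite("pics/nut2z.png",cv2.convertScaleAbs(z,alpha=1.8))
E
```

```text
t 26.75 tcp [579.7 204.7   2.6] F [ 1.1 -0.2 -1. ] gap 0.703
[[0.004, 0.001, -1.0], [0.001, -1.0, -0.001], [-1.0, -0.001, -0.004]] [ 0.2   0.55  1.59 -0.    0.99  1.77]
```

View pics/nut2z.png

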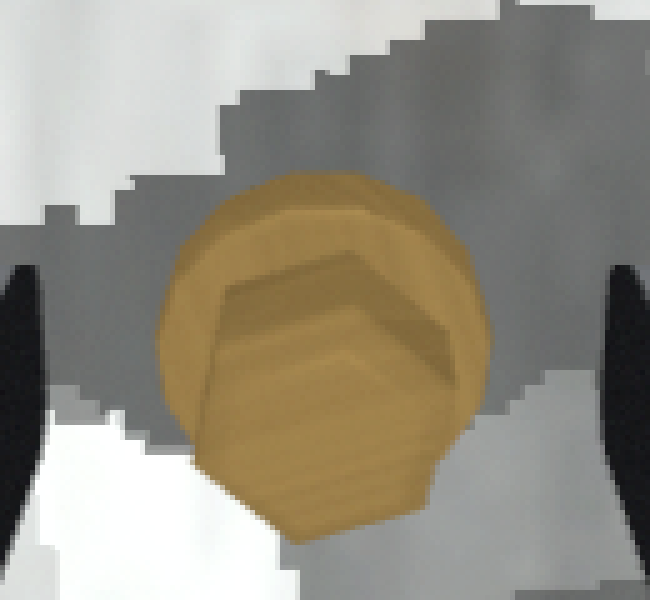

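```bash
python3 - <<'E'
from meas import *
s,P,im,h=load("nut2")
f=lambda x,y:np.array([x/5-.5+260,y/5-.5+190])
print(toplane(P,[f(325,206),f(158,335),f(491,335)],.011)*1000,toplane(P,[f(325,172)],0)*1000,toplane(P,[f(325,425)],.027)*1000,toplane(P,[f(325,425)],.025)*1000)
c=toplane(P,[f(355,305),f(456,385),f(425,508),f(300,544),f(195,465),f(218,345)],.027);print(c.mean(0)*1000)
A=np.array([580,204.3,0]);
print(s['ee_pos'])
E
```

```text
[[596.10735924 204.16308092  11.        ]
 [581.51725856 221.62915214  11.        ]
 [581.5264641  186.79852681  11.        ]] [[595.42066195 204.15989633   0.        ]] [[580.65513153 204.16437756  27.        ]] [[579.427488   204.16357495  25.        ]]
[580.43503292 204.18095648  27.        ]
[0.57974623 0.20465246 0.00262574]
```

The nut stands centred at about (325,233). I'll grasp it twice, turned 90° apart, so the jaws centre it mechanically on both axes.

>>> step_arm --deltas '[[[0.1, 0, 0.03, 0, 70], [0.1, 0, 0.03, 0, 0], [0.1, 0, 0.03, 0, 0], [0.1, 0, 0.03, 0, 0], [0.1, 0, 0.03, 0, 0], [0.1, 0, 0.03, 0, 0], [0.1, 0, 0.03, 0, 0], [0.1, 0, 0.03, 0, 70], [0.1, 0, 0.03, 0, 70], [0.1, 0, 0.03, 0, 70], [0.1, 0, 0.03, 0, 70]]]' --squeeze 25

```text
t: 28.18
ee_pos: [0.5775, 0.2042, -0.0009]
ee_rot: [-0.0, -0.707, -0.0, 0.707]
ft_force: [-0.1, -0.5, -0.4]
finger_gap: 0.698
```

```bash
python3 snap.py nut3
```

```text
t 28.18 tcp [577.5 204.2  -0.9] F [-0.1 -0.5 -0.4] gap 0.698
[[-0.0, 0.001, -1.0], [-0.0, -1.0, -0.001], [-1.0, 0.0, 0.0]] [ 0.2   0.56  1.59 -0.    0.99  1.77]
```

View pics/nut3.png

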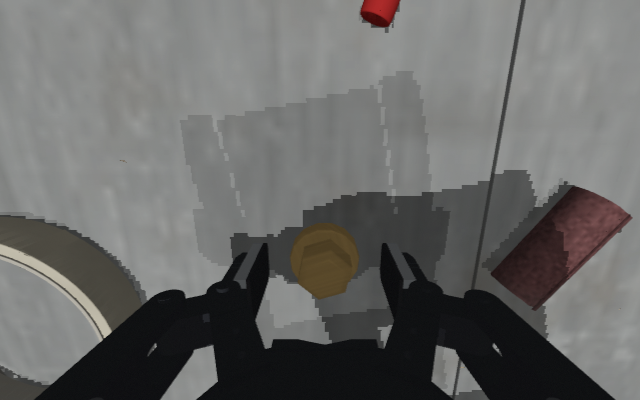

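>>> step_arm --deltas '[[[-0.25, 0, 0, -10, 70], [-0.25, 0, 0, -20, 70], [-0.25, 0, 0, -30, 70], [-0.25, 0, 0, -40, 70], [-0.25, 0, 0, -50, 70], [-0.25, 0, 0, -60, 70], [-0.25, 0, 0, -70, 70], [-0.25, 0, 0, -80, 70], [-0.25, 0, 0, -90, 70], [-0.25, 0, 0, -90, 70], [-0.25, 0, 0, -90, 70], [-0.25, 0, 0, -90, 70], [-0.25, 0, 0, -90, 70]]]'

```text
t: 29.85
ee_pos: [0.5777, 0.2043, 0.0018]
ee_rot: [0.5, 0.5, 0.5, -0.5]
ft_force: [0.3, 0.4, -0.3]
finger_gap: 0.701
```

```bash
python3 snap.py nut4
```

```text
t 29.85 tcp [577.7 204.3   1.8] F [ 0.3  0.4 -0.3] gap 0.701
[[0.0, 1.0, 0.0], [0.0, 0.0, -1.0], [-1.0, 0.0, -0.0]] [0.2  0.55 1.59 0.   0.99 0.2 ]
```

View pics/nut4.png

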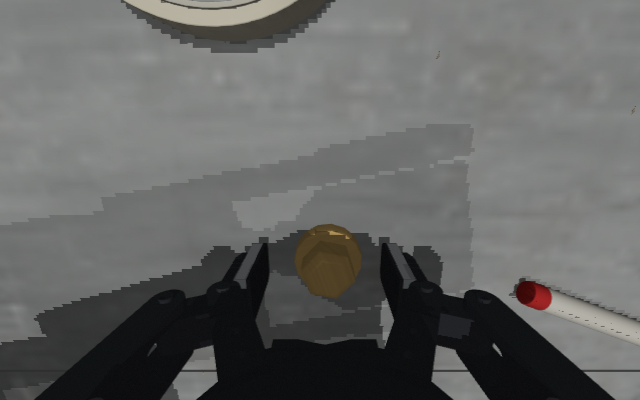

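The nut is at column 328 against the jaw centre at 324, so it sits about 2 mm toward +x. Shifting, then closing.

>>> step_arm --deltas '[[[0.05, 0.2, 0, 0, 70], [0.05, 0.2, 0, 0, 70], [0.05, 0.2, 0, 0, 0], [0.05, 0.2, 0, 0, 0], [0.05, 0.2, 0, 0, 0], [0.05, 0.2, 0, 0, 0], [0.05, 0.2, 0, 0, 0], [0.05, 0.2, 0, 0, 0], [0.05, 0.2, 0, 0, 0]]]' --squeeze 40

```text
t: 31.02
ee_pos: [0.5797, 0.2043, 0.0017]
ee_rot: [0.5, 0.5, 0.5, -0.5]
ft_force: [-2.0, -1.4, 5.5]
finger_gap: 0.404
```

>>> step_arm --deltas '[[[-5, 0, 0, 0, 0], [-5, 0, 0, 0, 0], [-5, 0, 0, 0, 0], [-5, 0, 0, 0, 0]]]'

```text
t: 31.52
ee_pos: [0.578, 0.2039, 0.0493]
ee_rot: [-0.499, -0.499, -0.501, 0.501]
ft_force: [-0.4, -0.0, -0.3]
finger_gap: 0.4
```

```bash
python3 snap.py nut5; python3 - <<'E'
from meas import *
s,P,im,h=load("nut5")
z=cv2.resize(im[190:310,260:390],None,fx=5,fy=5,interpolation=cv2.INTER_NEAREST);cv2.imwrite("pics/nut5z.png",cv2.convertScaleAbs(z,alpha=1.8))
E
```

```text
t 31.52 tcp [578.  203.9  49.3] F [-0.4 -0.  -0.3] gap 0.4
[[-0.004, 1.0, 0.001], [-0.001, 0.001, -1.0], [-1.0, -0.004, 0.001]] [0.2  0.49 1.58 0.   1.08 0.2 ]
```

View pics/nut5z.png

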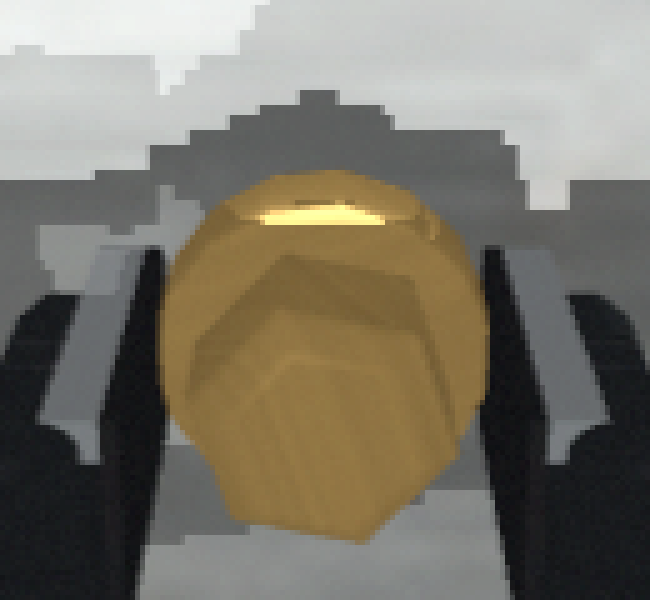

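>>> step_arm --deltas '[[[-5, 0, 0, 0, 0], [-10, 0, 0, 0, 0], [-10, -3.6, 37.6, 0, 0], [-10, -3.6, 37.6, 0, 0], [-10, -3.6, 37.6, 0, 0], [-10, -3.6, 37.6, 0, 0], [-10, -3.6, 37.6, 0, 0], [-10, -3.6, 37.6, 0, 0], [-10, -3.6, 37.6, 0, 0], [-10, -3.6, 37.6, 0, 0], [-10, -3.6, 37.6, 0, 0], [-10, -3.6, 37.6, 0, 0], [-10, -3.6, 37.6, 0, 0], [-10, -3.6, 37.6, 0, 0], [-10, -3.6, 37.6, 0, 0], [-10, -3.6, 37.6, 0, 0], [-10, -3.6, 37.6, 0, 0]]]'

```text
t: 33.7
ee_pos: [0.5439, -0.1718, 0.1513]
ee_rot: [0.5, 0.5, 0.5, -0.5]
ft_force: [-0.7, 0.7, -0.1]
finger_gap: 0.401
```

```bash
python3 snap.py nut6; python3 - <<'E'
from meas import *
s,P,im,h=load("nut6")
z=cv2.resize(im[160:310,250:400],None,fx=4,fy=4,interpolation=cv2.INTER_NEAREST);cv2.imwrite("pics/nut6z.png",cv2.convertScaleAbs(z,alpha=1.8))
E
```

```text
t 33.7 tcp [ 543.9 -171.8  151.3] F [-0.7  0.7 -0.1] gap 0.401
[[0.0, 1.0, 0.001], [0.0, 0.001, -1.0], [-1.0, 0.0, -0.0]] [-0.46  0.27  1.63  0.    1.24 -0.46]
```

View pics/nut6.png

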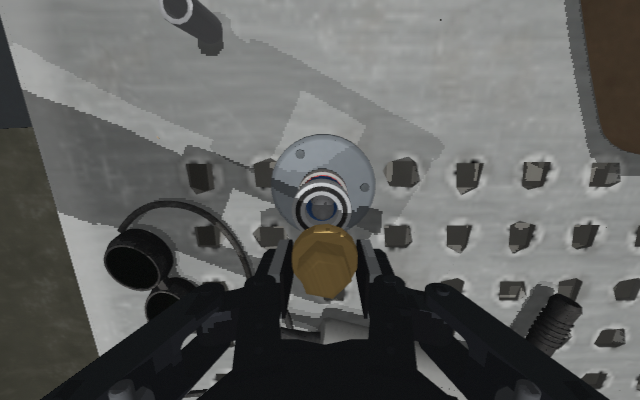

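View pics/nut6z.png

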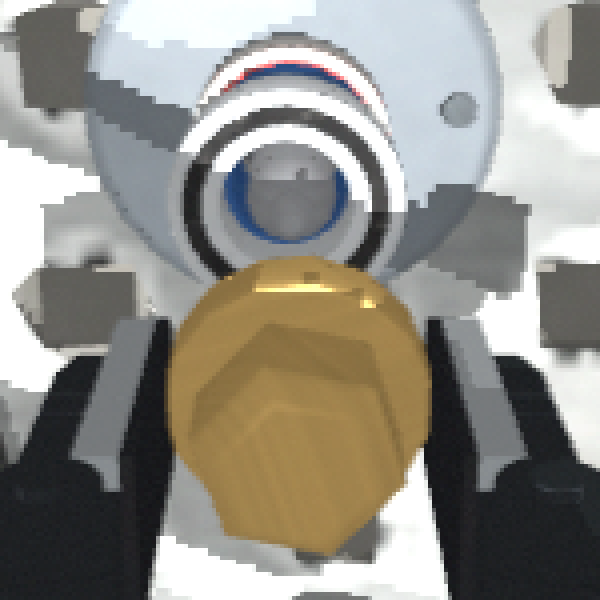

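```bash
python3 - <<'E'
from meas import *
s,P,im,h=load("nut6")
g=im[190:225,300:345].astype(float)
z=np.clip((g-10)*255/110,0,255).astype(np.uint8)
cv2.imwrite("pics/nut6n.png",cv2.resize(z,None,fx=14,fy=14,interpolation=cv2.INTER_NEAREST))
E
```

```text
(no output)
```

View pics/nut6n.png

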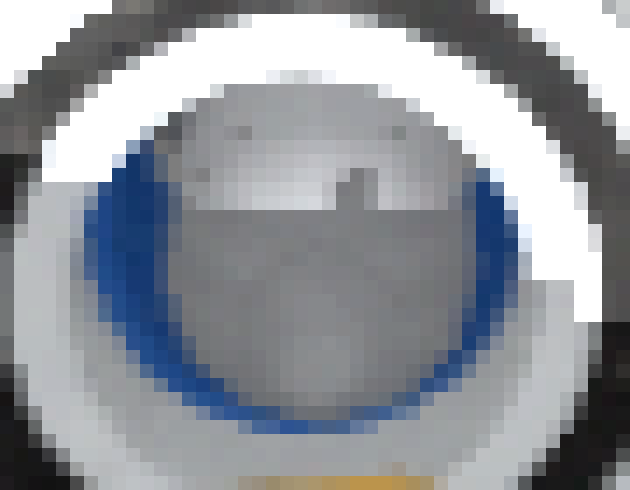

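```bash
python3 - <<'E'
from meas import *
s,P,im,h=load("nut6")
f=lambda x,y:np.array([x/14-.5+300,y/14-.5+190])
g=lambda x,y:np.array([x/4-.5+250,y/4-.5+160])
print("spindle",toplane(P,[f(168,280),f(470,280),f(319,408)],.076)*1000)
print("foot",toplane(P,[g(88,130),g(498,130)],.012)*1000)
print("nut flange",toplane(P,[g(168,380),g(431,380)],s['ee_pos'][2]+.0093)*1000)
print("black ring",toplane(P,[g(184,205),g(388,205)],.082)*1000)
E
```

```text
spindle [[ 533.02126096 -172.88221744   76.        ]
 [ 550.36686343 -172.88630027   76.        ]
 [ 541.67671979 -180.73999742   76.        ]]
foot [[ 489.4710819  -176.21407704   12.        ]
 [ 594.03282578 -176.23828268   12.        ]]
nut flange [[ 526.29023262 -168.16987777  160.60087538]
 [ 560.36549885 -168.1782631   160.60087538]]
black ring [[ 520.75902424 -171.83100235   82.        ]
 [ 560.69689652 -171.84041427   82.        ]]
```

Relative to the nut in the same view the spindle is 1.6 mm toward −x. Correcting, then lowering to just above the nose.

>>> step_arm --deltas '[[[2, -0.16, 0.03, 0, 0], [4, -0.16, 0.03, 0, 0], [5, -0.16, 0.03, 0, 0], [5, -0.16, 0.03, 0, 0], [5, -0.16, 0.03, 0, 0], [5, -0.16, 0.03, 0, 0], [5, -0.16, 0.03, 0, 0], [5, -0.16, 0.03, 0, 0], [5, -0.16, 0.03, 0, 0], [5, -0.16, 0.03, 0, 0]]]'

```text
t: 35.0
ee_pos: [0.5423, -0.172, 0.1013]
ee_rot: [0.5, 0.5, 0.5, -0.5]
ft_force: [1.4, 0.1, -1.6]
finger_gap: 0.396
```

```bash
python3 snap.py nut7; python3 - <<'E'
from meas import *
s,P,im,h=load("nut7")
z=cv2.resize(im[160:310,250:400],None,fx=4,fy=4,interpolation=cv2.INTER_NEAREST);cv2.imwrite("pics/nut7z.png",cv2.convertScaleAbs(z,alpha=1.8))
from plant import cams
for n in("scene","top"): cv2.imwrite(f"pics/{n}7.png",cams.grab_frame(n)[:,:,::-1])
t=cv2.imread("pics/scene7.png");cv2.imwrite("pics/scene7z.png",cv2.resize(t[110:200,350:450],None,fx=6,fy=6,interpolation=cv2.INTER_NEAREST))
E
```

```text
t 35.0 tcp [ 542.3 -172.   101.3] F [ 1.4  0.1 -1.6] gap 0.396
[[-0.0, 1.0, 0.001], [0.0, 0.001, -1.0], [-1.0, -0.0, -0.0]] [-0.46  0.33  1.67  0.    1.14 -0.46]
```

View pics/nut7z.png

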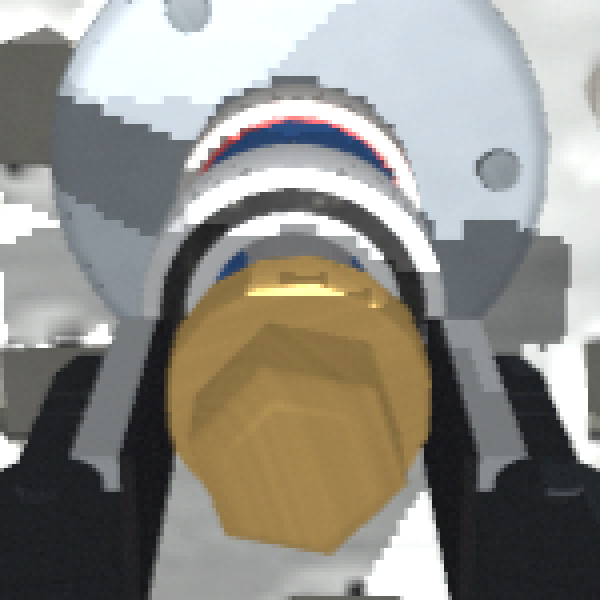

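View pics/scene7z.png

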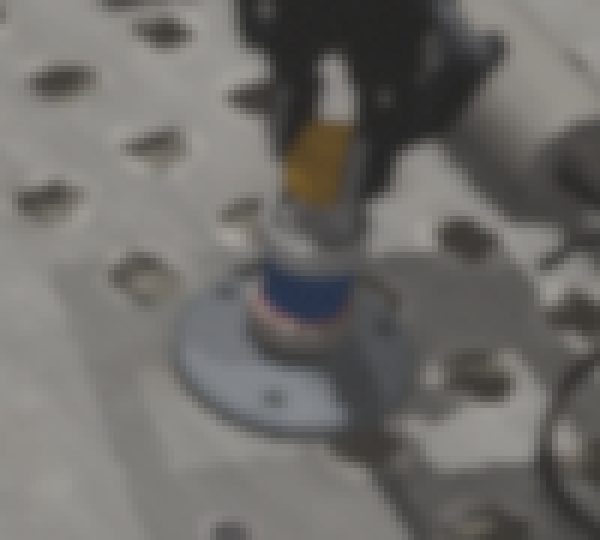

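>>> step_arm --deltas '[[[0.4, 0, 0, 0, 0], [0.8, 0, 0, 0, 0], [1, 0, 0, 0, 0], [1.2, 0, 0, 0, 0], [1.2, 0, 0, 0, 0], [1.2, 0, 0, 0, 0], [1.2, 0, 0, 0, 0]]]'

```text
t: 36.02
ee_pos: [0.5424, -0.1721, 0.0894]
ee_rot: [0.5, 0.5, 0.5, -0.5]
ft_force: [0.1, 0.4, -2.0]
finger_gap: 0.404
```

The flange underside is about 3 mm below the nose tip with no contact force, so the nose is in the hole. Seating it.

>>> step_arm --deltas '[[[0.2, 0, 0, 0, 0], [0.4, 0, 0, 0, 0], [0.55, 0, 0, 0, 0], [0.55, 0, 0, 0, 0], [0.55, 0, 0, 0, 0], [0.55, 0, 0, 0, 0]]]'

```text
t: 36.78
ee_pos: [0.5423, -0.172, 0.0838]
ee_rot: [0.5, 0.5, 0.5, -0.5]
ft_force: [-0.8, 0.5, -0.7]
finger_gap: 0.398
```

>>> step_arm --deltas '[[[0.06, 0, 0, 0, 0], [0.06, 0, 0, 0, 0], [0.06, 0, 0, 0, 0]]]'

```text
t: 37.15
ee_pos: [0.5424, -0.1722, 0.0836]
ee_rot: [0.5, 0.5, 0.5, -0.5]
ft_force: [-1.1, -0.0, 2.5]
finger_gap: 0.398
```

```bash
python3 snap.py nut8
```

```text
t 37.15 tcp [ 542.4 -172.2   83.6] F [-1.1 -0.   2.5] gap 0.398
[[0.0, 1.0, 0.001], [-0.0, 0.001, -1.0], [-1.0, 0.0, 0.0]] [-0.46  0.36  1.68 -0.    1.1  -0.46]
```

View pics/nut8.png

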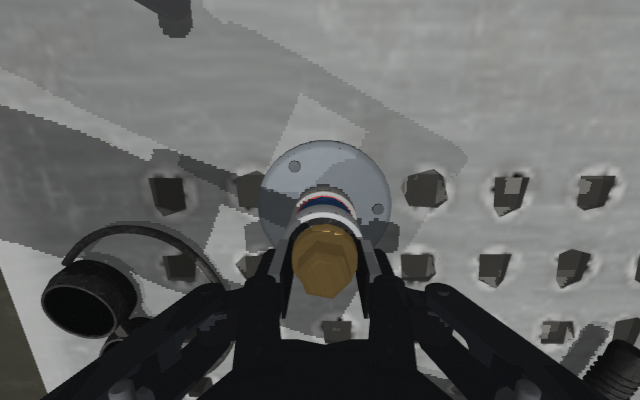

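Contact of about 3 N came at the seat height (83.6 mm against 83.7 expected). Releasing, lifting and backing away.

>>> step_arm --deltas '[[[0, 0, 0, 0, 65], [0, 0, 0, 0, 65], [0, 0, 0, 0, 65], [-2, 0, 0, 0, 70], [-5, 0, 0, 0, 75], [-8, 0, 0, 0, 75], [-8, 0, 0, 0, 75], [-8, 0, 0, 0, 75]]]'

```text
t: 38.2
ee_pos: [0.5417, -0.1718, 0.1623]
ee_rot: [0.5, 0.5, 0.501, -0.5]
ft_force: [-1.0, -0.1, -0.6]
finger_gap: 0.752
```

```bash
python3 snap.py nut9; python3 - <<'E'
from meas import *
s,P,im,h=load("nut9")
z=cv2.resize(im[120:290,240:400],None,fx=3.5,fy=3.5,interpolation=cv2.INTER_NEAREST);cv2.imwrite("pics/nut9z.png",cv2.convertScaleAbs(z,alpha=1.8))
E
```

```text
t 38.2 tcp [ 541.7 -171.8  162.3] F [-1.  -0.1 -0.6] gap 0.752
[[-0.001, 1.0, 0.001], [0.001, 0.001, -1.0], [-1.0, -0.001, -0.001]] [-0.46  0.26  1.63 -0.    1.26 -0.46]
```

View pics/nut9z.png

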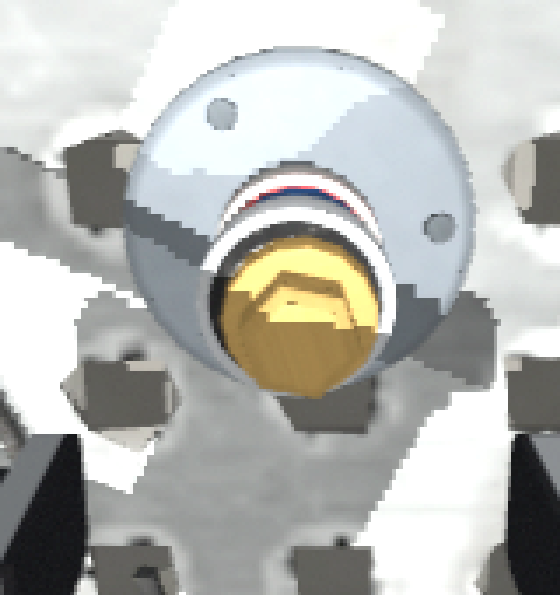

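>>> step_arm --deltas '[[[-6, 0, 0, 0, 75], [-6, 0, -20, 0, 75], [-6, 0, -20, 0, 75], [-6, 0, -20, 0, 75], [-6, 0, -20, 0, 75], [-6, 0, -20, 0, 75], [-6, 0, -20, 0, 75], [-6, 0, -20, 0, 75]]]'

```text
t: 39.25
ee_pos: [0.5422, 0.0264, 0.2229]
ee_rot: [-0.5, -0.5, -0.5, 0.501]
ft_force: [-0.3, 0.5, -0.2]
finger_gap: 0.753
```

```bash
python3 - <<'E'
from h import *
from plant import cams,ctrl
for n in("scene","top"): cv2.imwrite(f"pics/{n}9.png",cams.grab_frame(n)[:,:,::-1])
a=cv2.imread("pics/scene9.png")[80:280,250:450];b=cv2.imread("pics/top9.png")[160:260,245:455]
cv2.imwrite("pics/s9z.png",cv2.convertScaleAbs(cv2.resize(a,None,fx=3,fy=3,interpolation=cv2.INTER_CUBIC),alpha=1.5))
cv2.imwrite("pics/s9zz.png",cv2.convertScaleAbs(cv2.resize(cv2.imread("pics/scene9.png")[130:200,360:440],None,fx=7.5,fy=7.5,interpolation=cv2.INTER_CUBIC),alpha=1.5))
cv2.imwrite("pics/t9z.png",cv2.convertScaleAbs(cv2.resize(b,None,fx=3.8,fy=3.8,interpolation=cv2.INTER_NEAREST),alpha=1.5))
P=cams.camera_params("scene");print(proj(P,[[.542,-.1722,z] for z in (0.024,.038,.068,.082,.109)]),ctrl.observe()['t'])
E
```

```text
[[399.16837095 162.47246544]
 [399.91719451 158.44076977]
 [401.56842239 149.55049355]
 [402.36158533 145.28007293]
 [403.93380812 136.8151632 ]] 39.35
```

View pics/s9zz.png

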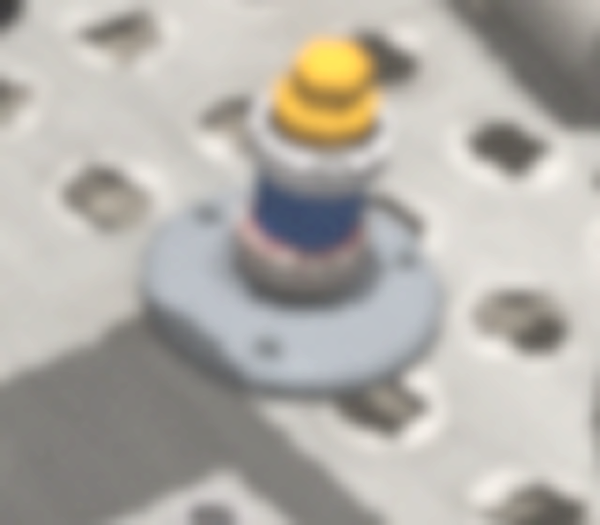

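View pics/t9z.png

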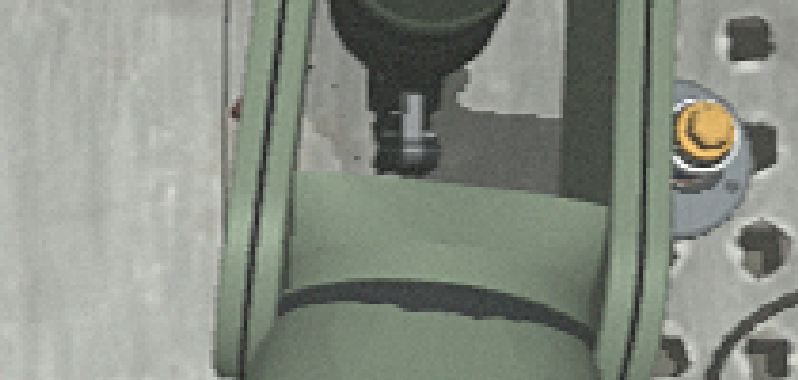

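```bash
python3 -c "
from plant import finish_job
print(finish_job())"
```

```text
the job is handed in; nothing more can be done
None
```

The stack is built on the spindle in the order asked: red bearing, blue spacer, black bearing, then the brass cap nut with its flange down. I handed the job in at about 39 s of the 109 s allowed, with the gripper open and clear of everything.

- **Seating:** The spacer and black bearing met light contact of about 6 N, and the nut 2.5 N, each within about 0.3 mm of its expected seat height. The red bearing was let go less than 1 mm above the shoulder with no contact felt. The wrist view afterwards showed it down and concentric.
- **Nut alignment:** The camera alone put the nut about 2 mm off in x. I gripped it twice, turned 90° apart, to centre it in the jaws. The nose then went into the hole with no contact force.
- **Final pictures:** The scene view shows the full stack upright, with no visible gaps or tilt. The centre of the nut's top face sits about 2 px lower than predicted, within how well I could read it. In the last top view the arm hid the bench objects.
- **Bystanders:** I did not touch the tube, the roll or the tape. I have no clear final picture of them, because the arm was in the way. The tube and roll were last seen in the wrist views while I worked.

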